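Load and start a stone tumbler

ROBOT

A 6-joint arm with a two-finger parallel gripper is mounted at the origin on the work surface. World frame = base frame: x ahead of the robot, y to its left, z up, the work surface at z = 0. Lengths are in m, angles in rad, forces in N, time in s.
With the tool pointing down it reaches from about 0.4 to 0.825 m from the base axis. Payload 7 kg.
Tool frame: the origin (TCP) lies on the centre line of the jaws, within the pads' length; the fingertips stand tip_reach ahead of it and the grasp point (between the pads) is the TCP (tip_reach is the distance from the TCP to the fingertips, in m); z points along the fingers, y is the line along which they close (so a half turn about z gives the same grasp; the last joint's range is limited). The gripper opens to 88 mm and grips with 3 to 60 N. Pads are 19 mm wide; open, the fingers measure 130 mm over their backs; the gripper's body (78 mm by 193 mm) begins 47 mm behind the grasp point.
Start: joints at [-1.028, 0.359, 0.012, 0, -1.224, -0.288], TCP at [0.17, -0.653, 0.246] pointing down, gripper open.
Joint ranges: [-3.07, 3.07], [-1.43, 2.12], [-1.02, 1.25], [-3.03, 1.67], [-3.05, -0], [-3.03, 3.03]. Speed limits (rad/s): [2.39, 2.39, 3.01, 3.14, 3.14, 3.14].

INTERFACE

Orientations are given as [roll, pitch, yaw] about the fixed x, y, z axes, in that order (R = Rz(yaw) Ry(pitch) Rx(roll)).
In Python, from station import get_state, grab_frame, calibration, job_done, find_in, mark_of, tip_reach gives the robot as it stands.
- The arm moves only by the shell command python3 -m handwheel 'ROWS' [OPENING] [FORCE]. ROWS is JSON, a list of rows, each an object with "delta_pos": the shift along the world's x, y, z in units of 30 mm (1.0 is 30 mm), a list of three; "dr": the turn, a rotation vector about the world's x, y, z in degrees, a list of three. In form: [{"delta_pos": [tx, ty, tz], "dr": [rx, ry, rz]}, ...]. A call has 1 to 10 rows; each row shifts and turns the commanded pose from where the row before left it; what a row does not reach is not made up. A row lasts 1/10 s, in which the tool goes at most 50 mm and 8.59 degrees, less where a joint would pass 70% of its speed; a pose out of reach is approached as far as the arm can. A call is refused whole if a number of a shift passes 1 or a number of a turn 8.59, either way. A call with a gripper value outside its range is refused whole. OPENING is the closure, from -1 (fully open) to 1 (shut), set as the call begins (- or left out, the last holds). The fingers move at their own pace and stop on an object; FORCE is the grip in N (left out, the last holds). Time passes only in rows, so rows that do not move let the fingers close. It gives the time, the measured TCP pose, the force, the opening and the grip force at its end, in the units of the state.
- get_state(): the state, without advancing time (a new reading comes with each control period).
- grab_frame(name): name is "side" or "top" or "wrist"; returns the picture (400x640x3 uint8, red, green, blue); there is no depth.
- calibration(name): a dict with "fx", "fy", "cx", "cy" (pixels), "extrinsics" (4x4, takes a point from world to camera coordinates). Camera axes: x right, y down, z forward; pixel columns grow to the right and rows downward; lengths in m; the calibration is good to about 2 mm. A picture is of the moment at which its call begins: read the wrist's pose just before it. calibration takes no time and is no camera call; for the wrist camera it gives the pose at the moment of the call.
- job_done(): hands the job in; it is judged then, once.
Trained networks look in the newest picture that a camera, given by its name, has taken for a name from the list of things; names that differ only in an ending like _2 or _b are one class to them, and where a whole thing is asked for, a point or a joint stands for the part that bears it (a point fixed in the world has none). Each returns a list of dicts, best first, with "conf" (0 to 1); they miss things now and then, are a little off and sometimes report something else, mostly with a low value. They report only what shows in the picture. A call takes as long as a camera call. They do not tell look-alikes from the thing itself.
- find_in(camera, query): "location" ([column, row] in pixels, amid what is visible of it).
- mark_of(camera, query): "location" ([column, row] in pixels: a listed point, or the origin of a listed thing).
The state is a dict: "t": time; "q": joint angles; "qd": joint speeds; "joint_efforts": joint torques, N m; "eef_pos": TCP position; "ee_rot": TCP orientation; "force": force on the tool from outside, world axes, zero at the start; "moment": the same for the moment, N m; "width": finger opening in m; "gripper_force": force on a finger pad.
Only numpy, scipy, OpenCV 4.12 (cv2) and the standard library are available. Lean on these libraries where they do the work, as an engineer would, in place of code of your own. Each camera call takes 0.05 s, during which the arm holds its last target. There are 200 camera calls.

TASK

Load the stone tumbler and start it: first put every pebble lying on the bench into its bowl, leaving the shells and tools where they are. Then set the screw lid on the neck with its arrow a sixth to a quarter of a turn clockwise of the green start mark, turn it back anticlockwise until it drops at that mark, and screw it clockwise until it is fully home with the arrow at the red lock mark. Last, turn the speed dial to the bold green tick, and only then slide the orange start slide to its end and let it snap back.

Things in the scene. Friction and masses are not known exactly. Their poses are not given: they have to be found in the camera images.
- tumbler: Blue vibratory stone tumbler, fixed. Origin on the bench under the axis of its dark bowl, z up. Housing 230 mm along x, from y +120 to y -275 mm, top at z 55 mm. On the ivory console at its -y side: speed dial (axis at x +52, y -200 mm) and orange start slide (x -71, y -200 mm). Round the bowl's neck is a collar of radius 98 mm at z 148 mm with the green and red marks.
- bowl_rim (a point): Centre of the bowl's mouth at rim height, 175 mm above the bench; axes as the tumbler's. The open bowl is 68 mm in inner radius at the mouth (neck 72 mm outside, thread ridges to 77 mm), 56 mm at the floor. The neck has a three-start thread that falls 24 mm per turn clockwise.
- bowl_floor (a point): Centre of the bowl's inner floor, 92 mm below the rim.
- start_mark (a point): Inner end of the green start mark on the collar, 88 mm from the bowl's axis and 27 mm below the rim.
- lock_mark (a point): Inner end of the red lock mark on the collar, 88 mm from the bowl's axis, 27 mm below the rim, 150 degrees clockwise (seen from above) from the start mark.
- lid: Ivory screw lid, 165 mm across, 0.14 to 0.24 kg, lying right way up on the bench. Origin at the centre of the skirt's lower edge, z up. Top face at z 28 mm. A grip bar stands on it along the lid's x: 96 mm long, 16 mm wide, from z 28 to 58 mm. An orange arrow on the top points along +x. Three lugs inside the skirt, one under the arrow, ride on the neck's thread; 1.5 mm play sideways.
- lid_seat (a point): Centre of the underside of the lid's top, 23.5 mm above the lid's origin: level with the rim when the lid is home. With the arrow 10 to 110 degrees clockwise of the start mark the lid rides on the thread's top, this point 9 mm (at 110) to 16 mm (at 10) above the rim; dropped at the start mark, 8 mm above it. Screwed on, it sinks 1 mm per 15 degrees and is down on the rim from about 120 degrees on.
- lid_arrow (a point): Tip of the orange arrow on the lid's top, 80 mm from its axis. Turned back (anticlockwise from above), the lid drops 8 mm when the arrow is about 3 degrees short of the start mark; turned forward from there it is clamped against a stop with the arrow at the red lock mark, 150 degrees on. The thread holds by friction when let go.
- speed_dial (a joint): Black speed dial with a raised grip bar and a white pointer line, turning clockwise from above; value in rad from the scale's zero tick, one tick every 30 degrees (0.524 rad), end at 5.24. The bold green tick is the sixth after zero: 3.14 rad. Stiff (0.04 N m) and stays where it is left. Starts between 0.4 and 2.1.
- dial_grip (a point): Middle of the dial's grip bar, on the dial's axis, 20 mm above the console. The bar is 48 mm long (along this frame's x, towards the pointer), 13 mm wide, from 10 to 30 mm above the console.
- dial_mark (a point): Inner end of the bold green tick on the dial's scale, 32 mm from the dial's axis.
- start_slide (a joint): Orange spring-return start slide, travel 30 mm towards the tumbler's +x (away from the robot); value in m, 0 at rest, 0.030 at the end. The spring pushes back with 2 N at rest and 5.3 N at the end, and snaps it back when let go.
- slide_grip (a point): Middle of the slide's thumb tab, 14 mm above the console; it moves with the slide. The tab is 20 mm along the tumbler's x, 14 mm wide (y), and its top is 23 mm above the console.
- pebble_grey: Smooth slate grey pebble, about 68 mm long (its x), 42 mm wide (its y) and 35 mm high, widest 15 mm above its flat underside; 0.07 to 0.13 kg. Origin at the centre of the underside, z up. May be absent (None).
- pebble_black: Smooth black pebble, about 70 mm long (its x), 40 mm wide (its y) and 34 mm high, widest 15 mm above its flat underside; 0.07 to 0.13 kg. Origin at the centre of the underside, z up. May be absent (None).
- pebble_red: Smooth brick red pebble, about 64 mm long (its x), 41 mm wide (its y) and 35 mm high, widest 15 mm above its flat underside; 0.07 to 0.13 kg. Origin at the centre of the underside, z up. May be absent (None).
- pebble_white: Smooth white pebble, about 64 mm long (its x), 42 mm wide (its y) and 34 mm high, widest 15 mm above its flat underside; 0.07 to 0.13 kg. Origin at the centre of the underside, z up. May be absent (None).
- pebble_green: Smooth dark green pebble, about 66 mm long (its x), 41 mm wide (its y) and 35 mm high, widest 15 mm above its flat underside; 0.07 to 0.13 kg. Origin at the centre of the underside, z up. May be absent (None).
- rotary_tool: Grey and black rotary tool lying down, 260 mm long, 48 mm thick. Origin at its underside. Not part of the job: leave it where it is.
- sea_urchin: Purple bumpy sea urchin shell, 58 mm across, 29 mm high (not a pebble). Origin at its underside. Not part of the job: leave it where it is.
- pliers: Yellow and black pliers lying flat, 150 mm long. Origin at its underside. Not part of the job: leave it where it is.
- shell_dish: Yellow dish with brown shells, 100 by 75 mm, 27 mm high. Origin at its underside. Not part of the job: leave it where it is.
Not all that is in view belongs to the job. What is shaped like the lid but brown is not meant.

How it is judged:
By the outcome, as a careful person would: the job done as asked, in the order asked, and still so for the second after the job is handed in, with the robot touching nothing.
Of pebble_grey, pebble_black, pebble_red, pebble_white, pebble_green only 2 to 4 are there at a start; the rules pass over those that are not, and their reading is None.
At some moment in a run one of pebble_grey, pebble_black, pebble_red, pebble_white, pebble_green may be knocked a few centimetres aside while the robot is not near it.
Once in a run the grip may slacken for a moment while it holds something.
It also fails if it takes over 210 s, if anything falls off the work surface, if the arm or the gripper's body presses on something with over 40 N, if the wrist force passes 120 N, or if a joint passes its speed limit or range.

## Working session

There is one attempt and no reset: what is moved stays moved. The work goes in short steps, Python scripts to look and compute and a shell command to move; the robot and the scene stay as the last step left them, time stands still between calls to the robot, and variables do not carry over. Pictures are saved under pics/ and viewed, at most 14 in all, crops included, and the job is handed in when it is done.

```bash
mkdir -p pics; ls; cat > h.py <<'E'
import numpy as np,cv2
from station import *
def save(cam,name,crop=None,scale=1):
    im=grab_frame(cam)[:,:,::-1].copy()
    if crop: a,b,c,d=crop; im=im[b:d,a:c]
    if scale!=1: im=cv2.resize(im,None,fx=scale,fy=scale,interpolation=cv2.INTER_CUBIC)
    cv2.imwrite('pics/'+name,im)
def ray(cam,uv):
    c=calibration(cam);E=np.array(c['extrinsics']);R=E[:3,:3];t=E[:3,3]
    d=R.T@np.array([(uv[0]-c['cx'])/c['fx'],(uv[1]-c['cy'])/c['fy'],1]);return -R.T@t,d
def at(cam,uv,z):
    o,d=ray(cam,uv);return o+d*(z-o[2])/d[2]
def proj(cam,p):
    c=calibration(cam);E=np.array(c['extrinsics']);q=E[:3,:3]@np.array(p)+E[:3,3]
    return np.array([c['fx']*q[0]/q[2]+c['cx'],c['fy']*q[1]/q[2]+c['cy']])
E
python3 - <<'E'
from h import *
s=get_state();print(s,tip_reach)
save('top','top0.png');
for n in ['bowl_rim','start_mark','lock_mark','lid','lid_arrow','lid_seat','dial_grip','dial_mark','slide_grip','tumbler']+['pebble_'+c for c in 'grey black red white green'.split()]:
    z={'bowl_rim':.175,'start_mark':.148,'lock_mark':.148,'lid_arrow':.028,'lid_seat':.0235,'dial_grip':.075,'dial_mark':.055,'slide_grip':.069}.get(n,0)
    print(n,[(round(d['conf'],2),np.round(d['location']),np.round(at('top',d['location'],z)[:2],3)) for d in mark_of('top',n)[:3]])
save('side','side0.png')
for c in ['top','side']: print(c,np.round(ray(c,[320,200]),2))
E
```

```text
pics
{'t': 0.0, 'q': array([-1.02791737e+00,  3.59408779e-01,  1.10807841e-02, -3.33671758e-04,
       -1.22410944e+00, -2.88082606e-01]), 'qd': array([ 0.00156503, -0.00102928, -0.00106488,  0.00060609,  0.00047255,
        0.0007815 ]), 'joint_efforts': array([-1.87415446e-05, -5.82722068e+01,  2.93061233e+01,  6.99689895e+00,
        6.94057730e-03, -1.61921876e-04]), 'eef_pos': array([ 0.1699818 , -0.65278341,  0.24462102]), 'ee_rot': array([ 3.13993005e+00, -1.65557569e-04, -2.88690979e+00]), 'force': array([ 0.10162235, -0.04392125,  0.70915138]), 'moment': array([0.0133909 , 0.02555028, 0.0385939 ]), 'gripper_force': 0.0, 'width': 0.08756321576809045} 0.019
bowl_rim [(0.94, array([187., 197.]), array([0.534, 0.277]))]
start_mark [(0.6, array([182., 166.]), array([0.63 , 0.301])), (0.36, array([329., 205.]), array([ 0.511, -0.13 ])), (0.22, array([446., 247.]), array([ 0.387, -0.47 ]))]
lock_mark [(0.73, array([203., 222.]), array([0.464, 0.236]))]
lid [(0.65, array([416., 298.]), array([ 0.224, -0.408])), (0.57, array([331., 231.]), array([ 0.438, -0.14 ])), (0.47, array([202.
[... 201 characters left out ...]
222, -0.395])), (0.79, array([330., 229.]), array([ 0.444, -0.134]))]
dial_grip [(0.79, array([259., 179.]), array([0.6  , 0.086])), (0.28, array([185., 166.]), array([0.642, 0.314]))]
dial_mark [(0.95, array([265., 169.]), array([0.634, 0.067]))]
slide_grip [(0.21, array([445., 248.]), array([ 0.383, -0.486]))]
tumbler [(0.71, array([198., 198.]), array([0.548, 0.292]))]
pebble_grey [(0.67, array([388., 228.]), array([ 0.446, -0.323]))]
pebble_black []
pebble_red [(0.52, array([363., 163.]), array([ 0.658, -0.245]))]
pebble_white []
pebble_green [(0.56, array([193., 195.]), array([0.557, 0.31 ]))]
top [[ 0.4  -0.12  1.5 ]
 [ 0.09  0.01 -1.  ]]
side [[ 0.09  0.95  0.99]
 [ 0.28 -0.74 -0.62]]
```

View pics/top0.png

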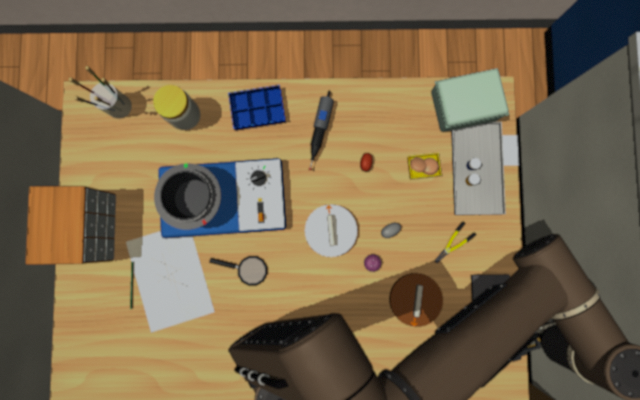

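View pics/side0.png

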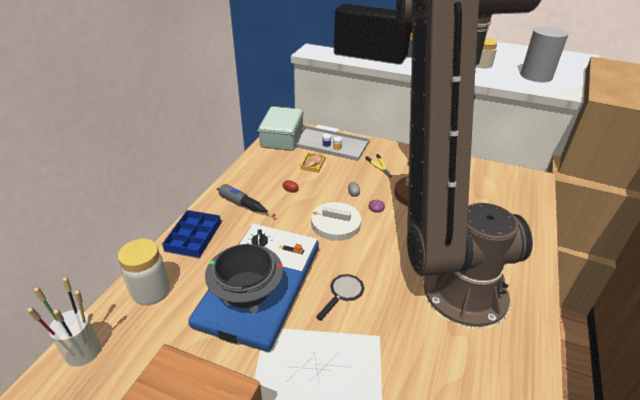

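Ivory lid at top-view (331,231) is the right one; the brown one at (416,298) is the decoy. Pebbles seen are red (367,161) and grey (391,229). The urchin at (373,262) is not a pebble. I'll go over the grey pebble and look again for anything the arm hid.

```bash
python3 -m handwheel '[{"delta_pos":[0.7,1,0],"dr":[0,0,0]},{"delta_pos":[0.7,1,0],"dr":[0,0,0]},{"delta_pos":[0.7,1,0],"dr":[0,0,0]},{"delta_pos":[0.7,1,0],"dr":[0,0,0]},{"delta_pos":[0.7,1,0],"dr":[0,0,0]},{"delta_pos":[0.7,1,0],"dr":[0,0,0]},{"delta_pos":[0.7,1,0],"dr":[0,0,0]},{"delta_pos":[0.7,1,0],"dr":[0,0,0]},{"delta_pos":[0.7,1,0],"dr":[0,0,0]},{"delta_pos":[0.7,1,0],"dr":[0,0,0]}]'
python3 -m handwheel '[{"delta_pos":[0.7,0.6,0],"dr":[0,0,0]},{"delta_pos":[0,0,0],"dr":[0,0,0]},{"delta_pos":[0,0,0],"dr":[0,0,0]}]'
python3 - <<'E'
from h import *
s=get_state();print(s['t'],s['eef_pos'],s['ee_rot'])
a=grab_frame('top')[:,:,::-1];
a=a.copy()
for n in ['pebble_'+c for c in 'grey black red white green'.split()]:
    print(n,[(round(d['conf'],2),np.round(d['location'])) for d in find_in('top',n)[:3]])
b=grab_frame('wrist')[:,:,::-1]
for n in ['pebble_'+c for c in 'grey black red white green'.split()]+['lid','lid_arrow']:
    print(n,[(round(d['conf'],2),np.round(d['location']),np.round(at('wrist',d['location'],.0 if n!='lid_arrow' else .028),3)) for d in mark_of('wrist',n)[:3]])
im=np.vstack([cv2.resize(a[80:350],(640,270)),b[:330]])
cv2.imwrite('pics/c1.png',im)
E
```

```text
t: 1.85
eef_pos: [0.3808, -0.3519, 0.2459]
ee_rot: [-3.141, 0.001, -2.887]
force: [0.9, 0.1, 0.4]
width: 0.0878
gripper_force: 0.0
t: 2.15
eef_pos: [0.4015, -0.3347, 0.2457]
ee_rot: [-3.141, 0.0, -2.885]
force: [-0.5, 0.1, -0.7]
width: 0.0875
gripper_force: 0.0
2.15 [ 0.4015127  -0.33474545  0.24567402] [-3.14146281e+00  9.15085479e-05 -2.88511753e+00]
pebble_grey [(0.59, array([308., 231.]))]
pebble_black [(0.65, array([306., 232.]))]
pebble_red [(0.64, array([366., 162.]))]
pebble_white []
pebble_green []
pebble_grey [(0.7, array([318., 207.]), array([ 0.442, -0.331,  0.   ]))]
pebble_black []
pebble_red []
pebble_white []
pebble_green []
lid [(0.71, array([450., 237.]), array([ 0.439, -0.135,  0.   ]))]
lid_arrow []
```

View pics/c1.png

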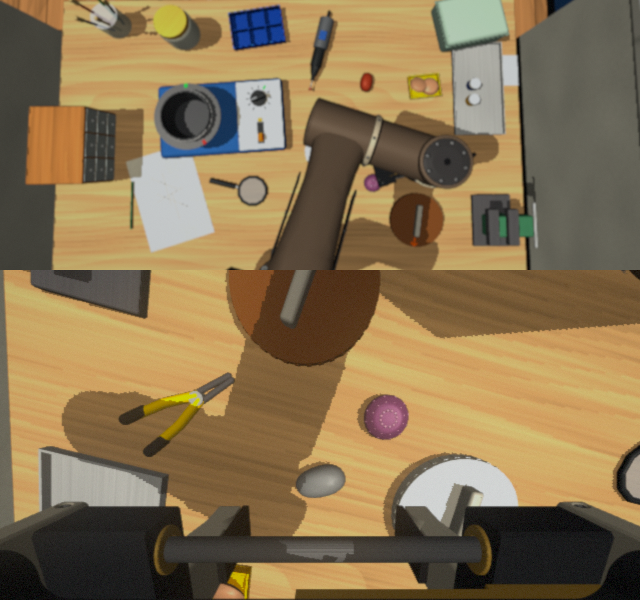

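Wrist view: grey pebble at about (318,210) in the frame, purple urchin (385,147), ivory lid (450,237), no other pebbles. I'll measure the grey one's pose.

```bash
cat >> h.py <<'E'
def peb(cam,uv,fn,z=.015,r=45):
    "blob nearest uv where fn(hsv) holds -> centre, long-axis angle (deg), size"
    im=grab_frame(cam);hsv=cv2.cvtColor(im,cv2.COLOR_RGB2HSV).astype(int)
    m=fn(hsv).astype(np.uint8);k=np.zeros_like(m);u,v=map(int,uv);k[max(v-r,0):v+r,max(u-r,0):u+r]=1
    n,l,st,ce=cv2.connectedComponentsWithStats(m*k)
    i=1+np.argmax(st[1:,4]);ys,xs=np.where(l==i)
    P=np.array([at(cam,(x,y),z)[:2] for x,y in zip(xs,ys)])
    (c,s,a)=cv2.minAreaRect((P*1000).astype(np.float32))
    if s[0]<s[1]: a+=90
    return np.round(c,0),np.round(s),round((a+90)%180-90),st[i]
grey=lambda h:(h[:,:,1]<60)&(h[:,:,2]>50)
red=lambda h:((h[:,:,0]<6)|(h[:,:,0]>172))&(h[:,:,1]>140)
E
python3 - <<'E'
from h import *
print(peb('wrist',(318,210),grey))
print(peb('top',(367,161),red,r=15))
E
```

```text
(array([ 443., -328.]), array([42., 65.]), -56, array([ 296,  195,   48,   32, 1155], dtype=int32))
(array([ 672., -245.]), array([ 3., 10.]), -1, array([363, 157,   2,   4,   7], dtype=int32))
```

```bash
python3 -m handwheel '[{"delta_pos":[0.7,0.1,0],"dr":[0,0,-8]},{"delta_pos":[0.7,0.1,0],"dr":[0,0,-8]},{"delta_pos":[0,0,-0.6],"dr":[0,0,-8]},{"delta_pos":[0,0,-0.6],"dr":[0,0,-8]},{"delta_pos":[0,0,-0.6],"dr":[0,0,-8]},{"delta_pos":[0,0,-0.7],"dr":[0,0,-8]},{"delta_pos":[0,0,-0.7],"dr":[0,0,-8]},{"delta_pos":[0,0,-0.7],"dr":[0,0,-8]},{"delta_pos":[0,0,-0.7],"dr":[0,0,-7]},{"delta_pos":[0,0,0],"dr":[0,0,0]}]' -1
python3 - <<'E'
from h import *
s=get_state();print(s['eef_pos'],np.degrees(s['ee_rot']))
print(peb('wrist',proj('wrist',(.443,-.328,.015)),grey,r=90))
save('wrist','w2.png',None,1)
E
```

```text
t: 3.95
eef_pos: [0.4414, -0.3284, 0.1049]
ee_rot: [-3.139, -0.004, 2.155]
force: [0.4, 0.6, 0.8]
width: 0.0879
gripper_force: 0.0
[ 0.44141779 -0.3284342   0.10493384] [-179.83847979   -0.24203137  123.47271516]Traceback (most recent call last):
  File "<stdin>", line 3, in <module>
  File "h.py", line 22, in peb
    P=np.array([at(cam,(x,y),z)[:2] for x,y in zip(xs,ys)])
                ~~^^^^^^^^^^^^^
  File "h.py", line 12, in at
    o,d=ray(cam,uv);return o+d*(z-o[2])/d[2]
        ~~~^^^^^^^^
  File "h.py", line 9, in ray
    c=calibration(cam);E=np.array(c['extrinsics']);R=E[:3,:3];t=E[:3,3]
ValueError: time passes only in moves, steps and waits
```

```bash
python3 - <<'E'
s=open('h.py').read()
s=s.replace("P=np.array([at(cam,(x,y),z)[:2] for x,y in zip(xs,ys)])","""c=calibration(cam);R=np.array(c['extrinsics'])[:3,:3];o=-R.T@np.array(c['extrinsics'])[:3,3]
    D=np.c_[(xs-c['cx'])/c['fx'],(ys-c['cy'])/c['fy'],np.ones(len(xs))]@R;P=(o+D*((z-o[2])/D[:,2])[:,None])[:,:2]""")
open('h.py','w').write(s)
E
python3 -m handwheel '[{"delta_pos":[0.05,0,-0.6],"dr":[0,0,0]},{"delta_pos":[0,0,-0.6],"dr":[0,0,0]},{"delta_pos":[0,0,-0.6],"dr":[0,0,0]},{"delta_pos":[0,0,-0.5],"dr":[0,0,0]},{"delta_pos":[0,0,-0.44],"dr":[0,0,0]},{"delta_pos":[0,0,0],"dr":[0,0,0]}]'
python3 -m handwheel '[{"delta_pos":[0,0,0],"dr":[0,0,0]},{"delta_pos":[0,0,0],"dr":[0,0,0]},{"delta_pos":[0,0,0],"dr":[0,0,0]},{"delta_pos":[0,0,0],"dr":[0,0,0]},{"delta_pos":[0,0,0],"dr":[0,0,0]},{"delta_pos":[0,0,0],"dr":[0,0,0]}]' 1 30
```

```text
t: 4.6
eef_pos: [0.4445, -0.3291, 0.0251]
ee_rot: [-3.141, -0.001, 2.161]
force: [0.3, 0.4, 0.2]
width: 0.0875
gripper_force: 0.0
t: 5.2
eef_pos: [0.4447, -0.3292, 0.0256]
ee_rot: [3.141, 0.0, 2.157]
force: [-0.7, 0.3, -0.0]
width: 0.0452
gripper_force: 0.0
```

```bash
python3 -m handwheel '[{"delta_pos":[0,0,-0.1],"dr":[0,0,0]},{"delta_pos":[0,0,0],"dr":[0,0,0]},{"delta_pos":[0,0,0],"dr":[0,0,0]}]' 1 35
python3 -m handwheel '[{"delta_pos":[0,0,0.3],"dr":[0,0,0]},{"delta_pos":[0,0,0.5],"dr":[0,0,0]},{"delta_pos":[0,0,0.8],"dr":[0,0,0]},{"delta_pos":[0,0,0.8],"dr":[0,0,0]},{"delta_pos":[0,0,0.8],"dr":[0,0,0]},{"delta_pos":[0,0,0.8],"dr":[0,0,0]},{"delta_pos":[0,0,0.8],"dr":[0,0,0]},{"delta_pos":[0,0,0.8],"dr":[0,0,0]},{"delta_pos":[0,0,0.6],"dr":[0,0,0]},{"delta_pos":[0,0,0.5],"dr":[0,0,0]}]'
```

```text
t: 5.5
eef_pos: [0.4449, -0.3295, 0.0242]
ee_rot: [3.141, 0.001, 2.158]
force: [-4.9, 4.0, 20.7]
width: 0.0413
gripper_force: 35.0
t: 6.5
eef_pos: [0.4446, -0.3292, 0.2245]
ee_rot: [3.141, 0.001, 2.157]
force: [0.7, -0.6, -1.4]
width: 0.0409
gripper_force: 35.0
```

```bash
python3 -m handwheel '[{"delta_pos":[0.1,0.6,0.1],"dr":[0,0,3]},{"delta_pos":[0.15,1,0.1],"dr":[0,0,6]},{"delta_pos":[0.15,1,0.2],"dr":[0,0,6]},{"delta_pos":[0.15,1,0.2],"dr":[0,0,6]},{"delta_pos":[0.15,1,0.2],"dr":[0,0,6]},{"delta_pos":[0.15,1,0.2],"dr":[0,0,6]},{"delta_pos":[0.15,1,0.2],"dr":[0,0,6]},{"delta_pos":[0.15,1,0.1],"dr":[0,0,6]},{"delta_pos":[0.15,1,0.1],"dr":[0,0,6]},{"delta_pos":[0.15,1,0],"dr":[0,0,6]}]'
python3 -m handwheel '[{"delta_pos":[0.15,1,0],"dr":[0,0,3]},{"delta_pos":[0.15,1,0],"dr":[0,0,0]},{"delta_pos":[0.15,1,0],"dr":[0,0,0]},{"delta_pos":[0.15,1,0],"dr":[0,0,0]},{"delta_pos":[0.15,1,0],"dr":[0,0,0]},{"delta_pos":[0.15,1,0],"dr":[0,0,0]},{"delta_pos":[0.15,1,0],"dr":[0,0,0]},{"delta_pos":[0.1,0.6,0],"dr":[0,0,0]},{"delta_pos":[0,0,0],"dr":[0,0,0]},{"delta_pos":[0,0,0],"dr":[0,0,0]}]'
python3 - <<'E'
from h import *
s=get_state();print(s['eef_pos'],np.degrees(s['ee_rot']),np.degrees(s['q']),s['width'])
save('wrist','w3.png')
z={'bowl_rim':.175,'start_mark':.148,'lock_mark':.148,'dial_grip':.075,'dial_mark':.055,'slide_grip':.069,'tumbler':0}
for n in z: print(n,[(round(d['conf'],2),np.round(d['location']),np.round(at('wrist',d['location'],z[n])[:2],4)) for d in mark_of('wrist',n)[:3]])
E
```

```text
t: 7.5
eef_pos: [0.4881, -0.0399, 0.2657]
ee_rot: [3.141, 0.001, -3.127]
force: [0.7, 0.0, -1.7]
width: 0.0409
gripper_force: 35.0
t: 8.5
eef_pos: [0.5223, 0.1867, 0.2649]
ee_rot: [-3.141, -0.001, -3.078]
force: [0.7, -0.0, -1.5]
width: 0.041
gripper_force: 35.0
[0.52230159 0.18667219 0.26493592] [-1.79967061e+02 -5.60316857e-02 -1.76365002e+02] [ 3.98930667e+01  8.55090530e+00 -1.29230666e+01 -7.06480921e-03
 -6.85906912e+01 -1.26255470e+02] 0.04102723093841984
bowl_rim [(0.89, array([435., 243.]), array([0.5433, 0.2854]))]
start_mark []
lock_mark [(0.82, array([380., 153.]), array([0.472 , 0.2339]))]
dial_grip [(0.65, array([236., 248.]), array([0.6081, 0.0827]))]
dial_mark [(0.18, array([ 85., 103.]), array([ 0.4452, -0.093 ]))]
slide_grip [(0.88, array([233., 150.]), array([0.4871, 0.0804]))]
tumbler [(0.72, array([390., 197.]), array([0.549 , 0.2875]))]
```

View pics/w3.png

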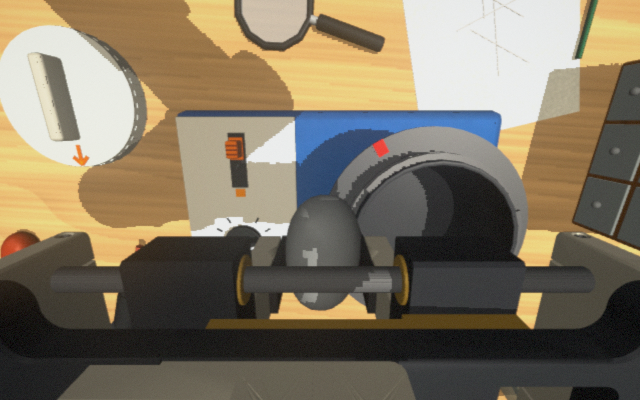

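Lock mark at (380,153), slide (233,150), grey pebble held. The bowl is at about (0.544, 0.284), so I'll move over it and lower in.

```bash
python3 -m handwheel '[{"delta_pos":[0.2,0.8,0],"dr":[0,0,0]},{"delta_pos":[0.2,0.8,0],"dr":[0,0,0]},{"delta_pos":[0.2,0.8,0],"dr":[0,0,0]},{"delta_pos":[0.13,0.8,0],"dr":[0,0,0]},{"delta_pos":[0,0,-0.4],"dr":[0,0,0]},{"delta_pos":[0,0,-0.8],"dr":[0,0,0]},{"delta_pos":[0,0,-0.8],"dr":[0,0,0]},{"delta_pos":[0,0,-0.8],"dr":[0,0,0]},{"delta_pos":[0,0,-0.7],"dr":[0,0,0]},{"delta_pos":[0,0,-0.5],"dr":[0,0,0]}]'
python3 -m handwheel '[{"delta_pos":[0,0,-0.1],"dr":[0,0,0]},{"delta_pos":[0,0,0],"dr":[0,0,0]}]'
python3 -m handwheel '[{"delta_pos":[0,0,0],"dr":[0,0,0]},{"delta_pos":[0,0,0],"dr":[0,0,0]},{"delta_pos":[0,0,0],"dr":[0,0,0]},{"delta_pos":[0,0,0.4],"dr":[0,0,0]},{"delta_pos":[0,0,0.8],"dr":[0,0,0]},{"delta_pos":[0,0,0.8],"dr":[0,0,0]},{"delta_pos":[0,0,0.8],"dr":[0,0,0]},{"delta_pos":[0,0,0.8],"dr":[0,0,0]},{"delta_pos":[0,0,0.4],"dr":[0,0,0]}]' -0.36
python3 - <<'E'
from h import *
grab_frame('top')
print(peb('top',(367,162),red,r=25))
print(mark_of('top','pebble_red'))
E
```

```text
t: 9.9
eef_pos: [0.5438, 0.2823, 0.1433]
ee_rot: [-3.14, -0.002, -3.079]
force: [-0.5, 0.9, -0.8]
width: 0.041
gripper_force: 35.0
t: 10.1
eef_pos: [0.5444, 0.2826, 0.1419]
ee_rot: [-3.141, -0.001, -3.079]
force: [-0.3, 0.5, -1.1]
width: 0.0407
gripper_force: 35.0
t: 11.0
eef_pos: [0.5453, 0.2832, 0.2661]
ee_rot: [3.139, 0.004, -3.079]
force: [0.2, 0.7, 0.8]
width: 0.0593
gripper_force: 0.0
(array([ 676., -262.]), array([20., 10.]), 25, array([366, 155,   5,   6,  13], dtype=int32))
[{'location': [362.8, 162.3], 'conf': 0.7}, {'location': [260.4, 213.7], 'conf': 0.25}]
```

```bash
python3 -m handwheel '[{"delta_pos":[0.1,-0.7,0],"dr":[0,0,0]},{"delta_pos":[0.15,-1,0],"dr":[0,0,0]},{"delta_pos":[0.15,-1,0],"dr":[0,0,0]},{"delta_pos":[0.15,-1,0],"dr":[0,0,0]},{"delta_pos":[0.15,-1,0],"dr":[0,0,0]},{"delta_pos":[0.15,-1,0],"dr":[0,0,0]},{"delta_pos":[0.15,-1,0],"dr":[0,0,0]},{"delta_pos":[0.15,-1,0],"dr":[0,0,0]},{"delta_pos":[0.15,-1,0],"dr":[0,0,0]},{"delta_pos":[0.15,-1,0],"dr":[0,0,0]}]' -1
python3 -m handwheel '[{"delta_pos":[0.15,-1,0],"dr":[0,0,0]},{"delta_pos":[0.15,-1,0],"dr":[0,0,0]},{"delta_pos":[0.15,-1,0],"dr":[0,0,0]},{"delta_pos":[0.15,-1,0],"dr":[0,0,0]},{"delta_pos":[0.15,-1,0],"dr":[0,0,0]},{"delta_pos":[0.15,-1,0],"dr":[0,0,0]},{"delta_pos":[0.15,-1,0],"dr":[0,0,0]},{"delta_pos":[0.15,-1,0],"dr":[0,0,0]},{"delta_pos":[0,0,0],"dr":[0,0,0]},{"delta_pos":[0,0,0],"dr":[0,0,0]}]'
python3 - <<'E'
from h import *
s=get_state();print(s['eef_pos'],np.degrees(s['ee_rot']))
w=grab_frame('wrist')[:,:,::-1].copy()
m=mark_of('wrist','pebble_red');print([(d,at('wrist',d['location'],.0)) for d in m])
if m: print(peb('wrist',m[0]['location'],red,r=90))
t=grab_frame('top')[:,:,::-1]
cv2.imwrite('pics/c4.png',np.hstack([cv2.resize(w,(400,250)),t[80:330,240:640]]))
E
```

```text
t: 12.15
eef_pos: [0.5871, -0.0102, 0.2609]
ee_rot: [-3.141, -0.002, -3.079]
force: [0.7, -0.3, -0.1]
width: 0.0875
gripper_force: 0.0
t: 13.15
eef_pos: [0.6229, -0.2491, 0.2605]
ee_rot: [3.141, -0.003, -3.081]
force: [-0.2, -1.1, 0.2]
width: 0.088
gripper_force: 0.0
[ 0.62290726 -0.2491477   0.26045966] [ 1.79951262e+02 -1.63647765e-01 -1.76515218e+02]
[({'location': [315.6, 205.8], 'conf': 0.86}, array([ 0.66814871, -0.2547989 ,  0.        ]))]Traceback (most recent call last):
  File "<stdin>", line 5, in <module>
  File "h.py", line 21, in peb
    i=1+np.argmax(st[1:,4]);ys,xs=np.where(l==i)
        ~~~~~~~~~^^^^^^^^^^
    return _wrapfunc(a, 'argmax', axis=axis, out=out, **kwds)
    return bound(*args, **kwds)
ValueError: attempt to get argmax of an empty sequence
```

```bash
sed -i 's/^red=.*/red=lambda h:((h[:,:,0]<8)|(h[:,:,0]>170))\&(h[:,:,1]>110)\&(h[:,:,2]>30)/' h.py
python3 - <<'E'
from h import *
w=grab_frame('wrist')
h=cv2.cvtColor(w,cv2.COLOR_RGB2HSV);print(h[195:215:8,300:332:8].tolist())
t=grab_frame('top')[:,:,::-1]
cv2.imwrite('pics/c4.png',np.hstack([cv2.resize(w[:,:,::-1],(400,250)),t[80:330,240:640]]))
print(peb('wrist',(316,206),red,r=60))
E
```

```text
[[[16, 141, 130], [10, 185, 98], [8, 179, 114], [8, 200, 162]], [[17, 141, 121], [9, 189, 105], [9, 184, 112], [9, 178, 103]], [[16, 144, 124], [8, 181, 107], [10, 203, 102], [11, 191, 95]]]
(array([ 643., -247.]), array([22., 12.]), 68, array([313, 186,  16,  13,  52], dtype=int32))
```

View pics/c4.png

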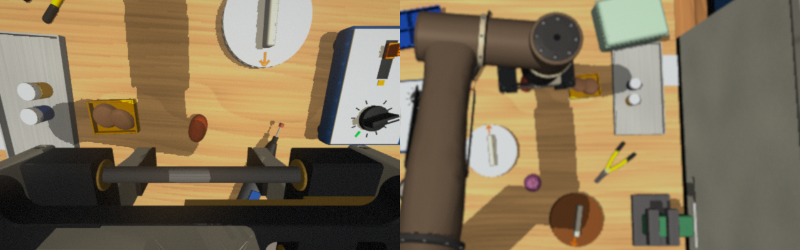

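Red pebble at wrist (317,203), with the tool's tip at (275,125) scaled and the shell dish nearby. I'll segment it with a better threshold.

```bash
sed -i 's/^red=.*/red=lambda h:((h[:,:,0]<13)|(h[:,:,0]>170))\&(h[:,:,1]>165)\&(h[:,:,2]>30)/' h.py
python3 - <<'E'
from h import *
print(peb('wrist',(316,206),red,r=40))
print([(at('wrist',d['location'],.02),d['conf']) for n in ['shell_dish','rotary_tool'] for d in find_in('wrist',n)])
E
```

```text
(array([ 664., -254.]), array([39., 63.]), -11, array([302, 183,  30,  43, 949], dtype=int32))
[(array([ 0.64718134, -0.4385497 ,  0.02      ]), 0.67), (array([ 0.80774307, -0.10899498,  0.02      ]), 0.69), (array([0.55573115, 0.08944689, 0.02      ]), 0.57)]
```

```bash
python3 -m handwheel '[{"delta_pos":[0.7,-0.1,0],"dr":[0,0,-7.5]},{"delta_pos":[0.67,-0.1,-0.4],"dr":[0,0,-7]},{"delta_pos":[0,0,-1],"dr":[0,0,0]},{"delta_pos":[0,0,-1],"dr":[0,0,0]},{"delta_pos":[0,0,-1],"dr":[0,0,0]},{"delta_pos":[0,0,-1],"dr":[0,0,0]},{"delta_pos":[0,0,-0.8],"dr":[0,0,0]},{"delta_pos":[0,0,0],"dr":[0,0,0]},{"delta_pos":[0,0,0],"dr":[0,0,0]}]' -1
python3 - <<'E'
from h import *
s=get_state();print(s['eef_pos'],np.degrees(s['ee_rot']))
grab_frame('wrist');print([(d['conf'],at('wrist',d['location'],.0)) for d in mark_of('wrist','pebble_red')])
E
```

```text
t: 14.5
eef_pos: [0.6654, -0.2542, 0.1068]
ee_rot: [-3.141, -0.0, 2.952]
force: [-0.4, -0.2, 0.7]
width: 0.0876
gripper_force: 0.0
[ 0.66535864 -0.25419424  0.10677376] [-1.79971144e+02 -1.92830936e-02  1.69131317e+02]
[(0.6, array([ 0.66770403, -0.25306097,  0.        ]))]
```

```bash
python3 -m handwheel '[{"delta_pos":[0,0,-0.7],"dr":[0,0,0]},{"delta_pos":[0,0,-0.8],"dr":[0,0,0]},{"delta_pos":[0,0,-0.8],"dr":[0,0,0]},{"delta_pos":[0,0,-0.48],"dr":[0,0,0]},{"delta_pos":[0,0,0],"dr":[0,0,0]}]'
python3 -m handwheel '[{"delta_pos":[0,0,0],"dr":[0,0,0]},{"delta_pos":[0,0,0],"dr":[0,0,0]},{"delta_pos":[0,0,0],"dr":[0,0,0]},{"delta_pos":[0,0,0],"dr":[0,0,0]},{"delta_pos":[0,0,0],"dr":[0,0,0]},{"delta_pos":[0,0,0],"dr":[0,0,0]},{"delta_pos":[0,0,0],"dr":[0,0,0]},{"delta_pos":[0,0,0],"dr":[0,0,0]}]' 1 35
python3 -m handwheel '[{"delta_pos":[0,0,0.3],"dr":[0,0,0]},{"delta_pos":[0,0,0.6],"dr":[0,0,0]},{"delta_pos":[0,0,0.9],"dr":[0,0,0]},{"delta_pos":[0,0,1],"dr":[0,0,0]},{"delta_pos":[0,0,1],"dr":[0,0,0]},{"delta_pos":[0,0,1],"dr":[0,0,0]},{"delta_pos":[0,0,1],"dr":[0,0,0]},{"delta_pos":[0,0,1],"dr":[0,0,0]},{"delta_pos":[0,0,0.8],"dr":[0,0,0]},{"delta_pos":[0,0,0.4],"dr":[0,0,0]}]'
```

```text
t: 15.1
eef_pos: [0.6644, -0.254, 0.0219]
ee_rot: [3.142, -0.002, 2.951]
force: [0.3, -0.6, 0.4]
width: 0.0877
gripper_force: 0.0
t: 15.9
eef_pos: [0.6651, -0.2542, 0.0231]
ee_rot: [-3.142, 0.0, 2.951]
force: [-0.2, -0.1, 1.2]
width: 0.0396
gripper_force: 35.0
t: 16.9
eef_pos: [0.6657, -0.2544, 0.2663]
ee_rot: [-3.141, 0.004, 2.952]
force: [-0.4, 0.3, -1.1]
width: 0.0395
gripper_force: 35.0
```

```bash
python3 -m handwheel '[{"delta_pos":[-0.2,0.7,0],"dr":[0,0,0]},{"delta_pos":[-0.2,1,0],"dr":[0,0,0]},{"delta_pos":[-0.2,1,0],"dr":[0,0,0]},{"delta_pos":[-0.2,1,0],"dr":[0,0,0]},{"delta_pos":[-0.2,1,0],"dr":[0,0,0]},{"delta_pos":[-0.2,1,0],"dr":[0,0,0]},{"delta_pos":[-0.2,1,0],"dr":[0,0,0]},{"delta_pos":[-0.2,1,0],"dr":[0,0,0]},{"delta_pos":[-0.2,1,0],"dr":[0,0,0]},{"delta_pos":[-0.2,1,0],"dr":[0,0,0]}]'
python3 -m handwheel '[{"delta_pos":[-0.2,1,0],"dr":[0,0,0]},{"delta_pos":[-0.2,1,0],"dr":[0,0,0]},{"delta_pos":[-0.2,1,0],"dr":[0,0,0]},{"delta_pos":[-0.2,1,0],"dr":[0,0,0]},{"delta_pos":[-0.2,1,0],"dr":[0,0,0]},{"delta_pos":[-0.2,1,0],"dr":[0,0,0]},{"delta_pos":[-0.2,1,0],"dr":[0,0,0]},{"delta_pos":[-0.4,1,0],"dr":[0,0,0]},{"delta_pos":[-0.2,0.2,0],"dr":[0,0,0]},{"delta_pos":[0,0,0],"dr":[0,0,0]}]'
```

```text
t: 17.9
eef_pos: [0.6042, 0.038, 0.2624]
ee_rot: [-3.141, -0.001, 2.951]
force: [0.4, -0.6, -0.8]
width: 0.0396
gripper_force: 35.0
t: 18.9
eef_pos: [0.5441, 0.2836, 0.2623]
ee_rot: [-3.141, -0.001, 2.953]
force: [0.2, -0.4, -1.4]
width: 0.0397
gripper_force: 35.0
```

```bash
python3 -m handwheel '[{"delta_pos":[0,0,-0.4],"dr":[0,0,0]},{"delta_pos":[0,0,-0.8],"dr":[0,0,0]},{"delta_pos":[0,0,-0.8],"dr":[0,0,0]},{"delta_pos":[0,0,-0.8],"dr":[0,0,0]},{"delta_pos":[0,0,-0.6],"dr":[0,0,0]},{"delta_pos":[0,0,-0.35],"dr":[0,0,0]},{"delta_pos":[0,0,0],"dr":[0,0,0]}]'
python3 -m handwheel '[{"delta_pos":[0,0,0],"dr":[0,0,0]},{"delta_pos":[0,0,0],"dr":[0,0,0]},{"delta_pos":[0,0,0],"dr":[0,0,0]},{"delta_pos":[0,0,0.4],"dr":[0,0,0]},{"delta_pos":[0,0,0.8],"dr":[0,0,0]},{"delta_pos":[0,0,0.8],"dr":[0,0,0]},{"delta_pos":[0,0,0.8],"dr":[0,0,0]},{"delta_pos":[0,0,0.8],"dr":[0,0,0]},{"delta_pos":[0,0,0.4],"dr":[0,0,0]}]' -0.36
python3 -m handwheel '[{"delta_pos":[-0.2,-0.7,0],"dr":[0,0,0]},{"delta_pos":[-0.3,-1,0],"dr":[0,0,0]},{"delta_pos":[-0.3,-1,0],"dr":[0,0,0]},{"delta_pos":[-0.3,-1,0],"dr":[0,0,0]},{"delta_pos":[-0.3,-1,0],"dr":[0,0,0]},{"delta_pos":[-0.3,-1,0],"dr":[0,0,0]},{"delta_pos":[-0.3,-1,0],"dr":[0,0,0]},{"delta_pos":[-0.3,-1,0],"dr":[0,0,0]},{"delta_pos":[-0.2,-1,0],"dr":[0,0,0]},{"delta_pos":[0,0,0],"dr":[0,0,0]}]' -1
python3 - <<'E'
from h import *
s=get_state();print(s['eef_pos'],np.degrees(s['ee_rot']))
w=grab_frame('wrist')[:,:,::-1];
for n in ['lid','lid_seat','lid_arrow']:print(n,[(round(d['conf'],2),np.round(d['location']),np.round(at('wrist',d['location'],dict(lid=0,lid_seat=.0235,lid_arrow=.028)[n]),4)) for d in mark_of('wrist',n)])
t=grab_frame('top')[:,:,::-1]
for n in ['bowl_rim','start_mark','lock_mark']+['pebble_'+c for c in 'grey black red white green'.split()]: print(n,[(round(d['conf'],2),np.round(d['location']),np.round(at('top',d['location'],.148+.027*(n[0]=='b')),4)) for d in mark_of('top',n)])
sd=grab_frame('side')[:,:,::-1]
cv2.imwrite('pics/c5.png',np.vstack([np.hstack([cv2.resize(w,(400,250)),t[80:330,140:540]]),np.hstack([cv2.resize(t[150:250,130:290],(400,250)),cv2.resize(sd[100:350,180:580],(400,250))])]))
E
```

```text
t: 19.6
eef_pos: [0.5446, 0.2812, 0.1485]
ee_rot: [-3.139, -0.002, 2.95]
force: [-0.4, -0.6, 0.0]
width: 0.04
gripper_force: 35.0
t: 20.5
eef_pos: [0.5459, 0.2833, 0.2743]
ee_rot: [3.138, 0.003, 2.952]
force: [0.6, -1.1, 0.6]
width: 0.0594
gripper_force: 0.0
t: 21.5
eef_pos: [0.4689, 0.0194, 0.271]
ee_rot: [3.141, 0.0, 2.949]
force: [0.7, 0.6, 0.0]
width: 0.0874
gripper_force: 0.0
[0.46894584 0.01942147 0.27103731] [1.79980235e+02 2.24807202e-02 1.68980844e+02]
lid [(0.8, array([216., 176.]), array([ 0.4433, -0.1296,  0.    ]))]
lid_seat [(0.58, array([207., 182.]), array([ 0.4464, -0.1344,  0.0235])), (0.25, array([556., 160.]), array([0.5065, 0.3353, 0.0235]))]
lid_arrow [(0.61, array([226., 236.]), array([ 0.5274, -0.1286,  0.028 ])), (0.43, array([215., 179.]), array([ 0.4437, -0.1208,  0.028 ]))]
bowl_rim [(0.64, array([184., 196.]), array([0.5381, 0.2842, 0.175 ]))]
start_mark [(0.94, array([186., 168.]), array([0.6238, 0.2889, 0.148 ]))]
lock_mark []
pebble_grey [(0.41, array([192., 196.]), array([0.5393, 0.2691, 0.148 ])), (0.3, array([184., 194.]), array([0.5462, 0.2927, 0.148 ])), (0.22, array([425., 166.]), array([ 0.6223, -0.4133,  0.148 ]))]
pebble_black []
pebble_red [(0.63, array([190., 196.]), array([0.5414, 0.2759, 0.148 ]))]
pebble_white [(0.39, array([264., 168.]), array([0.6214, 0.0598, 0.148 ]))]
pebble_green []
```

View pics/c5.png

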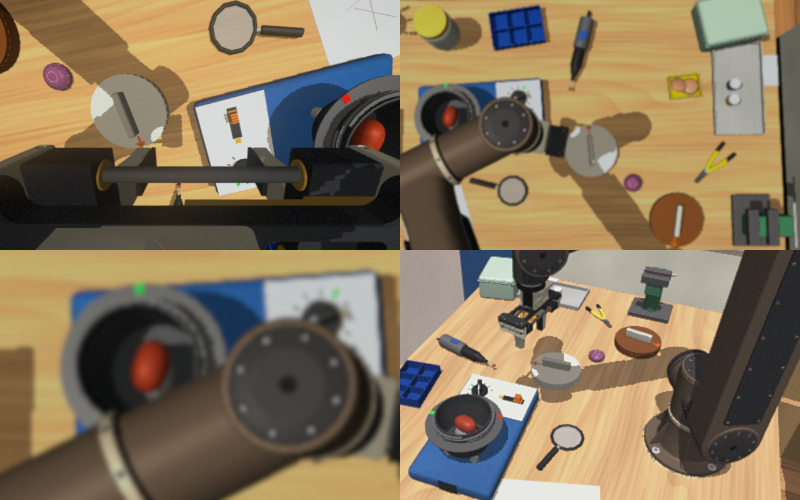

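No pebbles are left on the bench and both are in the bowl. The ivory lid is at wrist (130,105) of the scaled crop with its arrow along about +x; the brown decoy stays put. I'll turn the tool to the lid's yaw and go above it.

```bash
python3 -m handwheel '[{"delta_pos":[-0.1,-0.5,0],"dr":[0,0,8.5]},{"delta_pos":[-0.1,-0.5,0],"dr":[0,0,8.5]},{"delta_pos":[-0.1,-0.5,0],"dr":[0,0,8.5]},{"delta_pos":[-0.1,-0.5,0],"dr":[0,0,8.5]},{"delta_pos":[-0.1,-0.5,0],"dr":[0,0,8.5]},{"delta_pos":[-0.1,-0.5,0],"dr":[0,0,8.5]},{"delta_pos":[-0.1,-0.5,0],"dr":[0,0,8.5]},{"delta_pos":[-0.1,-0.5,0],"dr":[0,0,8.5]},{"delta_pos":[0,-0.5,0],"dr":[0,0,8.5]},{"delta_pos":[0,-0.5,0],"dr":[0,0,8.5]}]'
python3 -m handwheel '[{"delta_pos":[0,0,-0.2],"dr":[0,0,8.5]},{"delta_pos":[0,0,-0.2],"dr":[0,0,8.5]},{"delta_pos":[0,0,-0.2],"dr":[0,0,8.5]},{"delta_pos":[0,0,-0.2],"dr":[0,0,8.5]},{"delta_pos":[0,0,-0.2],"dr":[0,0,8.5]},{"delta_pos":[0,0,-0.2],"dr":[0,0,8.5]},{"delta_pos":[0,0,-0.2],"dr":[0,0,8.5]},{"delta_pos":[0,0,-0.2],"dr":[0,0,8.5]},{"delta_pos":[0,0,-0.2],"dr":[0,0,8.5]},{"delta_pos":[0,0,-0.2],"dr":[0,0,8.5]}]'
python3 -m handwheel '[{"delta_pos":[0,0,-0.2],"dr":[0,0,8.5]},{"delta_pos":[0,0,-0.2],"dr":[0,0,8.5]},{"delta_pos":[0,0,0],"dr":[0,0,8.5]},{"delta_pos":[0,0,0],"dr":[0,0,0]},{"delta_pos":[0,0,0],"dr":[0,0,0]}]'
python3 - <<'E'
from h import *
s=get_state();print(s['eef_pos'],np.degrees(s['ee_rot']),np.degrees(s['q']))
save('wrist','w6.png')
for n in ['lid','lid_seat','lid_arrow']:print(n,[(round(d['conf'],2),np.round(d['location']),np.round(at('wrist',d['location'],dict(lid=0,lid_seat=.0235,lid_arrow=.028)[n]),4)) for d in mark_of('wrist',n)])
E
```

```text
t: 23.2
eef_pos: [0.446, -0.1288, 0.2706]
ee_rot: [-3.141, 0.0, -1.842]
force: [0.6, -0.6, 0.3]
width: 0.0879
gripper_force: 0.0
t: 24.2
eef_pos: [0.4462, -0.1282, 0.2102]
ee_rot: [3.142, -0.0, -0.359]
force: [0.3, -0.0, 0.2]
width: 0.0877
gripper_force: 0.0
t: 24.7
eef_pos: [0.4462, -0.1282, 0.1986]
ee_rot: [3.142, -0.0, 0.076]
force: [0.1, -0.2, 0.6]
width: 0.0875
gripper_force: 0.0
[ 0.44620992 -0.12818263  0.19855407] [ 1.79998124e+02 -8.03710150e-03  4.34342111e+00] [ 8.37615233e+00  2.61173656e+00 -2.88821544e+01  2.85808441e-03
 -5.84982238e+01  8.59657754e+01]
lid [(0.92, array([329., 186.]), array([ 0.447 , -0.1368,  0.    ]))]
lid_seat [(0.89, array([328., 194.]), array([ 0.4426, -0.1354,  0.0235]))]
lid_arrow [(0.67, array([331., 122.]), array([ 0.5206, -0.1315,  0.028 ]))]
```

View pics/w6.png

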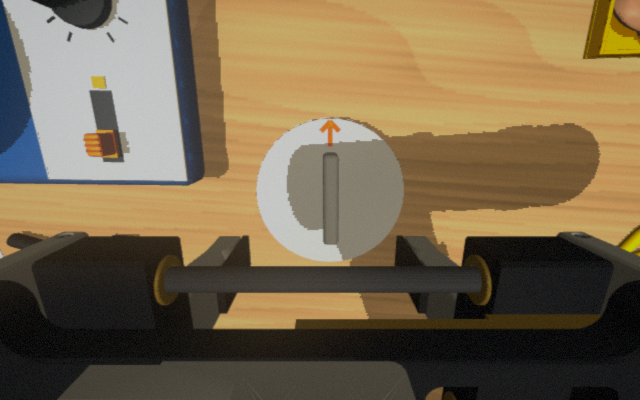

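The lid fills (257–404, 118–262), with its bar at column 330 and the arrow up at (331,122), so it lines up with the tool yaw. I'll compute the centre from these edges.

```bash
python3 - <<'E'
from h import *
for uv,z in [((330.5,190),.028),((330.5,199),.058),((257,190),.02),((404,190),.02),((330,118),.028),((330,262),.0),((331,153),.058),((330,244),.058)]: print(uv,z,np.round(at('wrist',uv,z),4))
E
```

```text
(330.5, 190) 0.028 [ 0.4488 -0.1374  0.028 ]
(330.5, 199) 0.058 [ 0.4465 -0.1368  0.058 ]
(257, 190) 0.02 [ 0.4404 -0.0544  0.02  ]
(404, 190) 0.02 [ 0.4536 -0.2212  0.02  ]
(330, 118) 0.028 [ 0.525  -0.1303  0.028 ]
(330, 262) 0.0 [ 0.3463 -0.1465  0.    ]
(331, 153) 0.058 [ 0.4924 -0.1333  0.058 ]
(330, 244) 0.058 [ 0.3973 -0.1406  0.058 ]
```

```bash
python3 -m handwheel '[{"delta_pos":[-0.04,-0.29,-0.4],"dr":[0,0,0]},{"delta_pos":[0,0,-0.8],"dr":[0,0,0]},{"delta_pos":[0,0,-0.9],"dr":[0,0,0]},{"delta_pos":[0,0,-0.9],"dr":[0,0,0]},{"delta_pos":[0,0,-0.8],"dr":[0,0,0]},{"delta_pos":[0,0,-0.7],"dr":[0,0,0]},{"delta_pos":[0,0,-0.4],"dr":[0,0,0]},{"delta_pos":[0,0,0],"dr":[0,0,0]}]' -0.2
python3 -m handwheel '[{"delta_pos":[0,0,0],"dr":[0,0,0]},{"delta_pos":[0,0,0],"dr":[0,0,0]},{"delta_pos":[0,0,0],"dr":[0,0,0]},{"delta_pos":[0,0,0],"dr":[0,0,0]},{"delta_pos":[0,0,0],"dr":[0,0,0]},{"delta_pos":[0,0,0],"dr":[0,0,0]},{"delta_pos":[0,0,0],"dr":[0,0,0]}]' 1 50
python3 -c "
from h import *
s=get_state();print(s['eef_pos'],np.degrees(s['ee_rot']),s['force'],s['moment'])"
```

```text
t: 25.7
eef_pos: [0.4431, -0.1375, 0.0492]
ee_rot: [-3.142, 0.004, 0.079]
force: [-1.1, -0.8, 0.2]
width: 0.0524
gripper_force: 0.0
t: 26.4
eef_pos: [0.4451, -0.1369, 0.0518]
ee_rot: [3.142, -0.001, 0.081]
force: [-1.7, 0.5, 5.2]
width: 0.0155
gripper_force: 50.0
[ 0.44512083 -0.13685243  0.05181394] [ 1.79995135e+02 -2.94377482e-02  4.61468410e+00] [-1.67741769  0.52318083  5.19086409] [0.2310846  0.57646884 0.04217556]
```

```bash
python3 -m handwheel '[{"delta_pos":[0,0,0.3],"dr":[0,0,0]},{"delta_pos":[0,0,0.6],"dr":[0,0,0]},{"delta_pos":[0,0,0.9],"dr":[0,0,0]},{"delta_pos":[0,0,0.9],"dr":[0,0,0]},{"delta_pos":[0,0,0.9],"dr":[0,0,0]},{"delta_pos":[0,0,0.9],"dr":[0,0,0]},{"delta_pos":[0,0,0.9],"dr":[0,0,0]},{"delta_pos":[0,0.4,0.9],"dr":[0,0,0]},{"delta_pos":[-0.1,0.7,0.9],"dr":[0,0,0]},{"delta_pos":[-0.1,0.9,0.8],"dr":[0,0,0]}]'
python3 -m handwheel '[{"delta_pos":[-0.1,1,0.3],"dr":[0,0,0]},{"delta_pos":[-0.1,1,0],"dr":[0,0,0]},{"delta_pos":[-0.1,1,0],"dr":[0,0,0]},{"delta_pos":[-0.1,1,0],"dr":[0,0,0]},{"delta_pos":[-0.1,1,0],"dr":[0,0,0]},{"delta_pos":[-0.1,1,0],"dr":[0,0,0]},{"delta_pos":[-0.1,1,0],"dr":[0,0,0]},{"delta_pos":[-0.1,1,0],"dr":[0,0,0]},{"delta_pos":[-0.1,1,0],"dr":[0,0,0]},{"delta_pos":[-0.1,1,0],"dr":[0,0,0]}]'
python3 -m handwheel '[{"delta_pos":[-0.1,1,0],"dr":[0,0,0]},{"delta_pos":[0,1,0],"dr":[0,0,0]},{"delta_pos":[0,0,0],"dr":[0,0,0]},{"delta_pos":[0,0,0],"dr":[0,0,0]},{"delta_pos":[0,0,0],"dr":[0,0,0]}]'
python3 - <<'E'
from h import *
s=get_state();print(s['eef_pos'],np.degrees(s['ee_rot']),np.degrees(s['q']),s['width'],s['force'],calibration('wrist'))
save('wrist','w7.png')
z={'bowl_rim':.175,'start_mark':.148,'lock_mark':.148,'tumbler':0,'bowl_floor':.083,'lid_arrow':s['eef_pos'][2]-.024,'lid_seat':s['eef_pos'][2]-.0285}
for n in z: print(n,[(round(d['conf'],2),np.round(d['location']),np.round(at('wrist',d['location'],z[n])[:2],4)) for d in mark_of('wrist',n)[:3]])
E
```

```text
t: 27.4
eef_pos: [0.4382, -0.0768, 0.293]
ee_rot: [-3.141, -0.0, 0.079]
force: [0.6, -0.0, -1.6]
width: 0.0155
gripper_force: 50.0
t: 28.4
eef_pos: [0.4081, 0.224, 0.3008]
ee_rot: [-3.141, 0.0, 0.08]
force: [0.7, 0.0, -2.2]
width: 0.0155
gripper_force: 50.0
t: 28.9
eef_pos: [0.4057, 0.2824, 0.3005]
ee_rot: [3.141, 0.0, 0.08]
force: [0.4, -0.6, -1.0]
width: 0.0155
gripper_force: 50.0
[0.40566219 0.28241653 0.30050291] [1.79982909e+02 2.29926575e-02 4.58499768e+00] [ 5.76708571e+01  1.33503370e+00 -1.63281178e+01 -8.51841007e-03
 -7.23643237e+01  3.69167267e+01] 0.015459005093980703 [ 0.44977079 -0.6339167  -0.95632482] {'fx': 285.9956843028972, 'fy': 285.9956843028972, 'cx': 322.24136384773885, 'cy': 203.6003108714517, 'extrinsics': array([[ 8.06251352e-02, -9.96744470e-01, -2.22302904e-04,
         2.48490644e-01],
       [-9.57867610e-01, -7.75421229e-02,  2.76544501e-01,
         3.61133163e-01],
       [-2.75661440e-01, -2.20835011e-02, -9.61001087e-01,
         5.60703923e-01],
       [ 0.00000000e+00,  0.00000000e+00,  0.00000000e+00,
         1.00000000e+00]])}
bowl_rim [(0.64, array([335.,  43.]), array([0.5435, 0.2821])), (0.26, array([370., 136.]), array([0.4718, 0.2438]))]
start_mark [(0.44, array([372., 136.]), array([0.4704, 0.2376]))]
lock_mark [(0.96, array([372., 134.]), array([0.4726, 0.2384]))]
tumbler []
bowl_floor []
lid_arrow [(0.72, array([507.,  19.]), array([0.5372, 0.2002])), (0.59, array([321., 118.]), array([0.4824, 0.2893]))]
lid_seat []
```

View pics/w7.png

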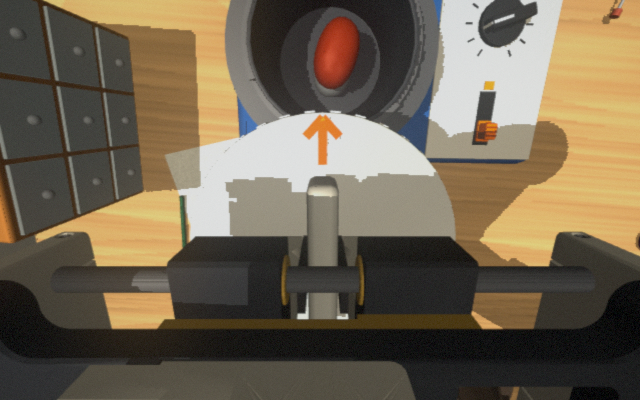

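```bash
python3 - <<'E'
import cv2
im=cv2.imread('pics/w7.png')[0:200,220:540]
cv2.imwrite('pics/w7c.png',cv2.resize(im,None,fx=2.5,fy=2.5,interpolation=cv2.INTER_CUBIC))
E
```

```text
(no output)
```

View pics/w7c.png

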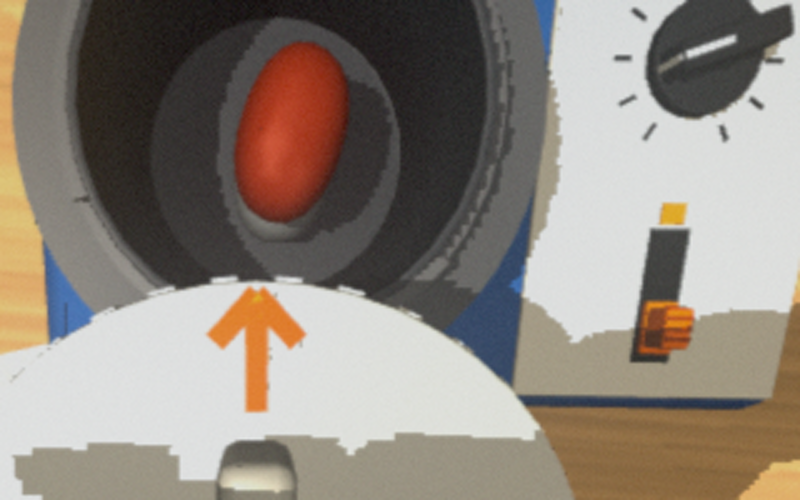

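```bash
python3 - <<'E'
from h import *
from scipy.optimize import least_squares as L
f=lambda l:[(220+u/2.5,v/2.5) for u,v in l]
A=f([(15,90),(30,200),(548,85),(530,190),(510,245)]);B=f([(75,110),(90,190),(150,270),(488,110),(470,190),(440,245)])
for pts,z,R in((A,.148,.098),(B,.175,.068)):
    P=np.array([at('wrist',p,z)[:2] for p in pts])
    for free in(0,1):
        r=L(lambda c:np.hypot(*(P-c[:2]).T)-(c[2] if free else R),[.545,.283,R]);print(r.x.round(4),(r.fun*1e3).round(1))
g=lambda u,v,z:at('wrist',(220+u/2.5,v/2.5),z)[:2].round(4)
print('corner',g(772,398,.055),'edge left',g(515,398,.055),'slot ends',g(670,230,.055),g(650,360,.055))
print('tab',g(672,322,.075),'dialtop',g(705,60,.065))
E
```

```text
[0.5458 0.2848 0.098 ] [-1.2 -0.1 -0.5 -1.1  0.3]
[0.5442 0.2846 0.0972] [-0.2  0.2  0.4 -0.7  0.3]
[0.5414 0.2847 0.068 ] [ 0.6  1.1 -1.1  0.2  0.2  0.6]
[0.5426 0.2848 0.0687] [-0.1  0.8 -0.9 -0.4 -0.   0.6]
corner [0.4546 0.0094] edge left [0.4435 0.1464] slot ends [0.5329 0.084 ] [0.469  0.0791]
tab [0.4885 0.0834] dialtop [0.605  0.0908]
```

Rim centre fits at (0.5436, 0.2847), and the start mark lies at about +3° world (lock mark at (372,134) → −147°). I'll rotate the lid to −69° while moving over the neck.

```bash
python3 -m handwheel '[{"delta_pos":[0.3,0,0],"dr":[0,0,-8.2]},{"delta_pos":[0.5,0.077,0],"dr":[0,0,-8.2]},{"delta_pos":[0.6,0,0],"dr":[0,0,-8.2]},{"delta_pos":[0.6,0,0],"dr":[0,0,-8.2]},{"delta_pos":[0.6,0,0],"dr":[0,0,-8.2]},{"delta_pos":[0.6,0,0],"dr":[0,0,-8.2]},{"delta_pos":[0.6,0,0],"dr":[0,0,-8.2]},{"delta_pos":[0.5,0,0],"dr":[0,0,-8.2]},{"delta_pos":[0.3,0,-0.3],"dr":[0,0,-8.2]},{"delta_pos":[0,0,-0.6],"dr":[0,0,0]}]'
python3 -m handwheel '[{"delta_pos":[0,0,-0.6],"dr":[0,0,0]},{"delta_pos":[0,0,-0.6],"dr":[0,0,0]},{"delta_pos":[0,0,-0.3],"dr":[0,0,0]},{"delta_pos":[0,0,0],"dr":[0,0,0]},{"delta_pos":[0,0,0],"dr":[0,0,0]},{"delta_pos":[0,0,0],"dr":[0,0,0]}]'
python3 - <<'E'
from h import *
s=get_state();print(s['eef_pos'],np.degrees(s['ee_rot']),s['q'],s['force'],s['moment'])
E
```

```text
t: 30.3
eef_pos: [0.5456, 0.2856, 0.2739]
ee_rot: [-3.14, 0.0, -1.214]
force: [-0.8, 0.1, -2.2]
width: 0.0157
gripper_force: 50.0
t: 30.9
eef_pos: [0.5444, 0.2858, 0.2297]
ee_rot: [-3.14, 0.0, -1.208]
force: [-0.1, 0.8, -1.5]
width: 0.016
gripper_force: 50.0
[0.5444195  0.28578186 0.22966699] [-1.79898052e+02  2.56305740e-02 -6.91906512e+01] [ 8.00836578e-01  2.70172104e-01 -1.51952152e-01  3.82800204e-04
 -1.14687088e+00 -4.37802471e-01] [-0.12892074  0.84957487 -1.52838997] [ 0.00947098  0.13792176 -0.04737821]
```

```bash
python3 -m handwheel '[{"delta_pos":[-0.03,-0.03,-0.1],"dr":[0,0,0]},{"delta_pos":[0,0,-0.1],"dr":[0,0,0]},{"delta_pos":[0,0,-0.1],"dr":[0,0,0]},{"delta_pos":[0,0,-0.08],"dr":[0,0,0]},{"delta_pos":[0,0,0],"dr":[0,0,0]},{"delta_pos":[0,0,0],"dr":[0,0,0]}]'
python3 -m handwheel '[{"delta_pos":[0,0,-0.07],"dr":[0,0,0]},{"delta_pos":[0,0,-0.07],"dr":[0,0,0]},{"delta_pos":[0,0,0],"dr":[0,0,0]},{"delta_pos":[0,0,0],"dr":[0,0,0]}]'
```

```text
t: 31.5
eef_pos: [0.543, 0.2843, 0.217]
ee_rot: [3.141, -0.0, -1.208]
force: [-0.0, -1.0, -1.1]
width: 0.0158
gripper_force: 50.0
t: 31.9
eef_pos: [0.5434, 0.2837, 0.2149]
ee_rot: [-3.14, -0.001, -1.208]
force: [-2.8, -5.5, 13.9]
width: 0.0159
gripper_force: 50.0
```

```bash
python3 -m handwheel '[{"delta_pos":[-0.02,-0.04,0],"dr":[0,0,0]},{"delta_pos":[0,0,0.015],"dr":[0,0,7]},{"delta_pos":[0,0,0.015],"dr":[0,0,8]},{"delta_pos":[0,0,0.02],"dr":[0,0,8]},{"delta_pos":[0,0,0.02],"dr":[0,0,8]},{"delta_pos":[0,0,0],"dr":[0,0,0]}]'
python3 -c "
from h import *
s=get_state();print(s['eef_pos'],np.degrees(s['ee_rot']),s['force'],s['moment'])"
```

```text
t: 32.5
eef_pos: [0.544, 0.2843, 0.2171]
ee_rot: [-3.137, -0.002, -0.661]
force: [0.4, -0.6, 9.3]
width: 0.0158
gripper_force: 50.1
[0.5439957  0.28428439 0.21713258] [-1.79739906e+02 -9.43541872e-02 -3.78965683e+01] [ 0.43515306 -0.64576692  9.27109661] [-0.22711849  0.11586449  0.27758406]
```

```bash
python3 -m handwheel '[{"delta_pos":[0,0,0.02],"dr":[0,0,8]},{"delta_pos":[0,0,0.02],"dr":[0,0,8]},{"delta_pos":[0,0,0.02],"dr":[0,0,8]},{"delta_pos":[0,0,0.02],"dr":[0,0,8]},{"delta_pos":[0,0,0],"dr":[0,0,0]}]'
python3 -m handwheel '[{"delta_pos":[0,0,0],"dr":[0,0,3]},{"delta_pos":[0,0,0],"dr":[0,0,3]},{"delta_pos":[0,0,0],"dr":[0,0,0]}]'
python3 -c "
from h import *
s=get_state();print(s['eef_pos'],np.degrees(s['ee_rot']),s['force'],s['moment'])"
```

```text
t: 33.0
eef_pos: [0.5438, 0.2842, 0.2193]
ee_rot: [-3.139, -0.003, -0.103]
force: [0.9, 0.2, 7.9]
width: 0.0155
gripper_force: 50.1
t: 33.3
eef_pos: [0.5432, 0.2839, 0.2183]
ee_rot: [-3.14, -0.002, -0.001]
force: [2.9, 0.6, 0.7]
width: 0.0158
gripper_force: 50.0
[0.54321184 0.28387227 0.2182929 ] [-1.79922826e+02 -1.22472872e-01 -8.58641150e-02] [2.89194869 0.57001212 0.68024488] [-0.21684379 -0.87436985  0.27166031]
```

```bash
python3 -m handwheel '[{"delta_pos":[0,0,-0.06],"dr":[0,0,1.5]},{"delta_pos":[0,0,-0.06],"dr":[0,0,0]},{"delta_pos":[0,0,-0.06],"dr":[0,0,0]},{"delta_pos":[0,0,0],"dr":[0,0,0]}]'
python3 -c "
from h import *
s=get_state();print(s['eef_pos'],np.degrees(s['ee_rot']),s['force'],s['moment'])"
```

```text
t: 33.7
eef_pos: [0.5433, 0.2843, 0.2121]
ee_rot: [-3.14, -0.002, 0.023]
force: [5.5, 4.1, 0.6]
width: 0.0157
gripper_force: 50.0
[0.54329674 0.28429817 0.21211489] [-1.79908916e+02 -1.12530108e-01  1.29716536e+00] [5.46747665 4.14547796 0.61664586] [ 1.34380622e+00 -1.72266518e+00 -9.28356992e-04]
```

```bash
python3 -m handwheel '[{"delta_pos":[0.02,0.02,-0.03],"dr":[0,0,0]},{"delta_pos":[0,0,-0.03],"dr":[0,0,0]},{"delta_pos":[0,0,0],"dr":[0,0,0]}]'
python3 -m handwheel '[{"delta_pos":[0,0,-0.018],"dr":[0,0,-6]},{"delta_pos":[0,0,-0.018],"dr":[0,0,-8]},{"delta_pos":[0,0,-0.018],"dr":[0,0,-8]},{"delta_pos":[0,0,0],"dr":[0,0,0]}]'
python3 -c "
from h import *
s=get_state();print(s['eef_pos'],np.degrees(s['ee_rot']),s['force'],s['moment'])"
```

```text
t: 34.0
eef_pos: [0.5437, 0.2843, 0.2116]
ee_rot: [-3.141, -0.002, 0.023]
force: [1.1, 1.1, 10.2]
width: 0.0155
gripper_force: 50.0
t: 34.4
eef_pos: [0.5435, 0.2838, 0.21]
ee_rot: [-3.141, -0.001, -0.366]
force: [1.2, -0.3, 10.8]
width: 0.0156
gripper_force: 50.1
[0.54353244 0.28380028 0.2100471 ] [-1.79955120e+02 -8.18474861e-02 -2.09788024e+01] [ 1.19619493 -0.31205913 10.79497005] [ 0.05668545  0.29628719 -0.31634818]
```

Dropped and threading. Screwing on.

```bash
python3 -m handwheel '[{"delta_pos":[0,0,-0.018],"dr":[0,0,-8]},{"delta_pos":[0,0,-0.018],"dr":[0,0,-8]},{"delta_pos":[0,0,-0.018],"dr":[0,0,-8]},{"delta_pos":[0,0,-0.018],"dr":[0,0,-8]},{"delta_pos":[0,0,-0.018],"dr":[0,0,-8]},{"delta_pos":[0,0,-0.018],"dr":[0,0,-8]},{"delta_pos":[0,0,-0.018],"dr":[0,0,-8]},{"delta_pos":[0,0,-0.018],"dr":[0,0,-8]},{"delta_pos":[0,0,-0.018],"dr":[0,0,-8]},{"delta_pos":[0,0,-0.018],"dr":[0,0,-8]}]'
python3 -m handwheel '[{"delta_pos":[0,0,-0.018],"dr":[0,0,-8]},{"delta_pos":[0,0,-0.01],"dr":[0,0,-8]},{"delta_pos":[0,0,0],"dr":[0,0,-8]},{"delta_pos":[0,0,0],"dr":[0,0,-6]},{"delta_pos":[0,0,0],"dr":[0,0,0]}]'
python3 -c "
from h import *
s=get_state();print(s['eef_pos'],np.degrees(s['ee_rot']),s['force'],s['moment'],np.degrees(s['q']))"
```

```text
t: 35.4
eef_pos: [0.543, 0.2836, 0.2045]
ee_rot: [-3.141, -0.0, -1.762]
force: [-4.2, -1.7, 11.9]
width: 0.0159
gripper_force: 50.1
t: 35.9
eef_pos: [0.5424, 0.2832, 0.2032]
ee_rot: [-3.141, -0.001, -2.285]
force: [-3.7, -1.9, 10.8]
width: 0.016
gripper_force: 50.0
[0.54240723 0.28317395 0.20315371] [-1.79989364e+02 -7.25455300e-02 -1.30919518e+02] [-3.72343105 -1.89319455 10.79060877] [-0.29881611  1.05499124 -0.29520894] [ 4.58447349e+01  1.64178897e+01 -1.10345210e+01  1.65700248e-02
 -6.26194198e+01 -8.67718762e+01]
```

```bash
python3 -m handwheel '[{"delta_pos":[0.02,0.02,0],"dr":[0,0,-6]},{"delta_pos":[0,0,0],"dr":[0,0,-6]},{"delta_pos":[0,0,0],"dr":[0,0,-4]},{"delta_pos":[0,0,0],"dr":[0,0,0]},{"delta_pos":[0,0,0],"dr":[0,0,0]}]'
python3 -c "
from h import *
s=get_state();print(s['eef_pos'],np.degrees(s['ee_rot']),s['force'],s['moment'])"
python3 -m handwheel '[{"delta_pos":[0,0,0],"dr":[0,0,-2]},{"delta_pos":[0,0,0],"dr":[0,0,-2]},{"delta_pos":[0,0,0],"dr":[0,0,0]},{"delta_pos":[0,0,0],"dr":[0,0,0]}]'
python3 -c "
from h import *
s=get_state();print(s['eef_pos'],np.degrees(s['ee_rot']),s['force'],s['moment'])"
```

```text
t: 36.4
eef_pos: [0.5422, 0.2835, 0.2031]
ee_rot: [-3.141, -0.003, -2.56]
force: [-8.4, -1.7, 12.3]
width: 0.0154
gripper_force: 50.0
[0.54222348 0.28352348 0.20314041] [-1.79978829e+02 -1.47937141e-01 -1.46684468e+02] [-8.37788771 -1.70648288 12.33395823] [-0.41061566  2.46980559  0.36304423]
t: 36.8
eef_pos: [0.5422, 0.2836, 0.2031]
ee_rot: [-3.141, -0.003, -2.629]
force: [-6.9, -1.9, 12.9]
width: 0.0164
gripper_force: 51.2
[0.54223075 0.28364152 0.20313895] [-1.79958810e+02 -1.44718709e-01 -1.50608646e+02] [-6.94261943 -1.86123196 12.9343652 ] [-0.41406269  2.51698054  1.04762322]
```

```bash
python3 -m handwheel '[{"delta_pos":[0,0,0.05],"dr":[0,0,2]},{"delta_pos":[0,0,0],"dr":[0,0,0]},{"delta_pos":[0,0,0],"dr":[0,0,0]},{"delta_pos":[0,0,0],"dr":[0,0,0]}]' 0.1
python3 -m handwheel '[{"delta_pos":[0,0,0.4],"dr":[0,0,0]},{"delta_pos":[0,0,0.8],"dr":[0,0,0]},{"delta_pos":[0,0,1],"dr":[0,0,0]},{"delta_pos":[0.2,-0.5,0.4],"dr":[0,0,0]},{"delta_pos":[0.2,-1,0],"dr":[0,0,0]},{"delta_pos":[0.2,-1,0],"dr":[0,0,0]},{"delta_pos":[0.2,-1,0],"dr":[0,0,0]},{"delta_pos":[0.2,-1,0],"dr":[0,0,0]},{"delta_pos":[0.2,-1,0],"dr":[0,0,0]},{"delta_pos":[0,0,0],"dr":[0,0,0]}]' -1
python3 - <<'E'
from h import *
s=get_state();print(s['eef_pos'],np.degrees(s['ee_rot']),np.degrees(s['q']))
save('wrist','w8.png')
z={'lid_seat':.175,'lid_arrow':.1795,'start_mark':.148,'lock_mark':.148,'dial_grip':.075,'dial_mark':.055,'slide_grip':.069}
for n in z: print(n,[(round(d['conf'],2),np.round(d['location']),np.round(at('wrist',d['location'],z[n])[:2],4)) for d in mark_of('wrist',n)[:2]])
E
```

```text
t: 37.2
eef_pos: [0.5432, 0.2842, 0.2032]
ee_rot: [-3.141, -0.002, -2.596]
force: [0.8, -0.1, -0.5]
width: 0.0382
gripper_force: 0.0
t: 38.2
eef_pos: [0.5798, 0.1161, 0.2823]
ee_rot: [-3.141, -0.0, -2.599]
force: [-0.7, -0.1, 0.4]
width: 0.0877
gripper_force: 0.0
[0.57983978 0.11612895 0.28233476] [-1.79978471e+02 -1.88388523e-02 -1.48884572e+02] [ 3.02648276e+01  1.14836858e+01 -7.01001475e+00  2.29916222e-02
 -7.15248181e+01 -8.91566851e+01]
lid_seat []
lid_arrow [(0.92, array([510., 185.]), array([0.4775, 0.2456]))]
start_mark [(0.27, array([131., 206.]), array([ 0.6847, -0.04  ]))]
lock_mark [(0.85, array([487., 166.]), array([0.4692, 0.2367])), (0.19, array([339., 100.]), array([0.4925, 0.0845]))]
dial_grip [(0.98, array([289., 191.]), array([0.6088, 0.089 ]))]
dial_mark [(0.9, array([276., 200.]), array([0.6331, 0.0814]))]
slide_grip [(0.56, array([339., 100.]), array([0.4866, 0.0853]))]
```

View pics/w8.png

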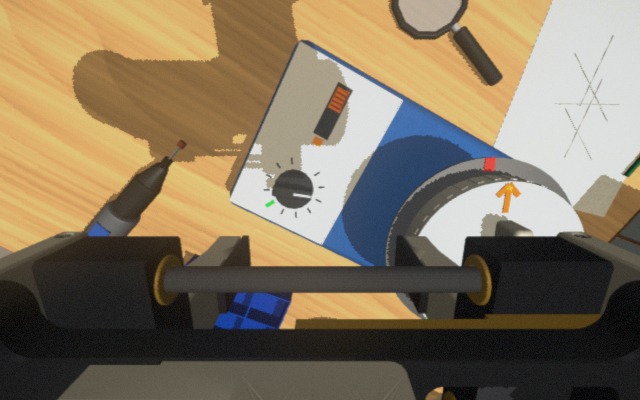

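The arrow at (510,185) is about level with the red mark at (487,166) after allowing for height: −149° against −147°. Lid is clamped. Next I'll measure the dial at (293,190) with its green tick at (269,204).

```bash
python3 - <<'E'
from h import *
im=cv2.imread('pics/w8.png')
h=cv2.cvtColor(im,cv2.COLOR_BGR2HSV).astype(int)
c=np.array([.610,.0893])
g=(h[...,0]>40)&(h[...,0]<85)&(h[...,1]>120)
ys,xs=np.where(g[150:235,240:330]);ys+=150;xs+=240
P=np.array([at('wrist',p,.055)[:2] for p in zip(xs,ys)]);m=P.mean(0);d=m-c
print(len(P),m.round(4),np.hypot(*d),np.degrees(np.arctan2(d[1],d[0])))
crop=im[150:235,240:345];cv2.imwrite('pics/w8c.png',cv2.resize(crop,None,fx=7,fy=7,interpolation=cv2.INTER_CUBIC))
E
```

```text
26 [0.6424 0.0762] 0.034922149326259075 -22.07005260709806
```

View pics/w8c.png

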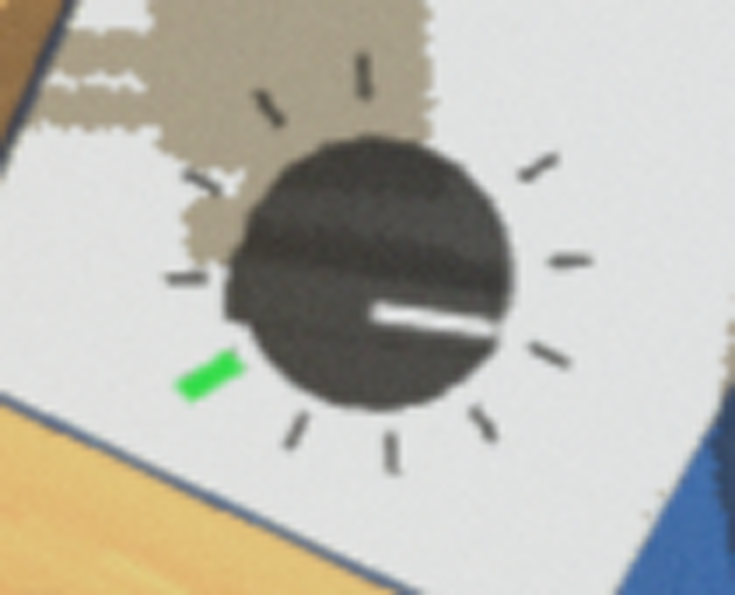

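Ticks are clear: zero at (540,165), pointer just past tick 1, green at (210,375). I'll work out angles in world coordinates.

```bash
python3 - <<'E'
from h import *
w=lambda u,v,z:at('wrist',(240+u/7,150+v/7),z)[:2]
c=w(377,268,.055);print('c',c.round(4))
ang=lambda d:np.degrees(np.arctan2(d[1],d[0]))
T=[(540,165),(570,262),(548,355),(485,425),(392,452),(295,430),(210,375),(187,278),(203,182),(268,108),(363,77)]
a=[ang(w(u,v,.055)-c) for u,v in T];print(np.round(a,1))
for z in(.085,.0655):print(z,w(370,313,z).round(4),w(495,328,z).round(4),ang(w(495,328,z)-w(370,313,z)))
print(np.array([.6,.1])-get_state()['eef_pos'][:2])
E
```

```text
c [0.6077 0.0935]
[ 153.9  123.2   93.5   64.1   34.4    3.9  -25.8  -55.5  -85.8 -116.1
 -146.1]
0.085 [0.6077 0.0954] [0.5988 0.1152] 114.31183489660069
0.0655 [0.6131 0.0962] [0.6036 0.1172] 114.31183489660073
[ 0.02051155 -0.02023055]
```

```bash
python3 -m handwheel '[{"delta_pos":[0.1,-0.08,-0.3],"dr":[0,0,8.3]},{"delta_pos":[0.1,-0.08,-0.4],"dr":[0,0,8.3]},{"delta_pos":[0.1,-0.09,-0.4],"dr":[0,0,8.3]},{"delta_pos":[0.1,-0.09,-0.4],"dr":[0,0,8.3]},{"delta_pos":[0.1,-0.09,-0.4],"dr":[0,0,8.3]},{"delta_pos":[0.1,-0.09,-0.4],"dr":[0,0,8.3]},{"delta_pos":[0.1,-0.08,-0.4],"dr":[0,0,8.3]},{"delta_pos":[0.1,-0.08,-0.4],"dr":[0,0,8.3]},{"delta_pos":[0.1,-0.08,-0.2],"dr":[0,0,8.3]},{"delta_pos":[0.07,-0.08,0],"dr":[0,0,8.3]}]' -0.2
python3 -m handwheel '[{"delta_pos":[0,0,0],"dr":[0,0,0]},{"delta_pos":[0,0,0],"dr":[0,0,0]},{"delta_pos":[0,0,0],"dr":[0,0,0]}]'
python3 - <<'E'
from h import *
s=get_state();print(s['eef_pos'],np.degrees(s['ee_rot']),np.degrees(s['q']))
save('wrist','w9.png')
print([(d['conf'],d['location'],at('wrist',d['location'],.075)) for d in mark_of('wrist','dial_grip')])
E
```

```text
t: 39.6
eef_pos: [0.6082, 0.0947, 0.1814]
ee_rot: [3.139, 0.0, -1.14]
force: [0.5, -0.3, -0.3]
width: 0.0525
gripper_force: 0.0
t: 39.9
eef_pos: [0.6087, 0.0947, 0.183]
ee_rot: [-3.141, 0.0, -1.15]
force: [-0.8, -1.0, -0.3]
width: 0.0523
gripper_force: 0.0
[0.60869916 0.0946894  0.18302319] [-1.79980566e+02  2.23623348e-03 -6.58706237e+01] [ 2.69821178e+01  1.76804948e+01 -1.20508594e+01 -1.45846358e-03
 -6.02491241e+01 -2.85201837e+00]
[(0.97, [321.9, 201.8], array([0.61158302, 0.08959959, 0.075     ]))]
```

View pics/w9.png

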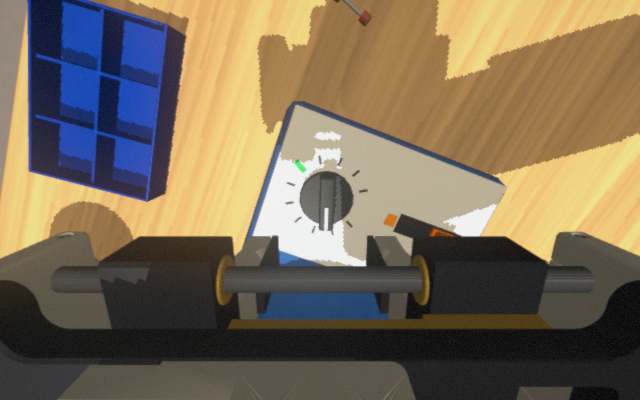

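The dial is at (326,197) with its bar vertical in the picture, aligned to the jaws, pointer down and the green tick at (300,165).

```bash
python3 -m handwheel '[{"delta_pos":[0.03,-0.17,-0.4],"dr":[0,0,0]},{"delta_pos":[0,0,-0.6],"dr":[0,0,0]},{"delta_pos":[0,0,-0.6],"dr":[0,0,0]},{"delta_pos":[0,0,-0.6],"dr":[0,0,0]},{"delta_pos":[0,0,-0.6],"dr":[0,0,0]},{"delta_pos":[0,0,-0.35],"dr":[0,0,0]},{"delta_pos":[0,0,0],"dr":[0,0,0]}]'
python3 -m handwheel '[{"delta_pos":[0,0,0],"dr":[0,0,0]},{"delta_pos":[0,0,0],"dr":[0,0,0]},{"delta_pos":[0,0,0],"dr":[0,0,0]},{"delta_pos":[0,0,0],"dr":[0,0,0]},{"delta_pos":[0,0,0],"dr":[0,0,0]},{"delta_pos":[0,0,0],"dr":[0,0,0]},{"delta_pos":[0,0,0],"dr":[0,0,0]}]' 1 25
python3 -c "
from h import *
s=get_state();print(s['eef_pos'],np.degrees(s['ee_rot']),s['force'],s['moment'])"
```

```text
t: 40.7
eef_pos: [0.6084, 0.0886, 0.0862]
ee_rot: [3.138, 0.0, -1.148]
force: [0.2, -0.0, -0.2]
width: 0.0525
gripper_force: 0.0
t: 41.4
eef_pos: [0.6081, 0.0883, 0.0884]
ee_rot: [3.138, -0.0, -1.147]
force: [-5.5, -2.4, 4.5]
width: 0.0127
gripper_force: 25.0
[0.60805403 0.08833889 0.08837275] [ 1.79819170e+02 -1.28442080e-03 -6.57214157e+01] [-5.47291992 -2.37701494  4.50326408] [-0.80703078  2.13828269 -0.02133413]
```

```bash
python3 -m handwheel '[{"delta_pos":[-0.05,-0.02,0],"dr":[0,0,0]},{"delta_pos":[0,0,0],"dr":[0,0,-6]},{"delta_pos":[0,0,0],"dr":[0,0,-8]},{"delta_pos":[0,0,0],"dr":[0,0,-8]},{"delta_pos":[0,0,0],"dr":[0,0,-8]},{"delta_pos":[0,0,0],"dr":[0,0,-8]},{"delta_pos":[0,0,0],"dr":[0,0,-8]},{"delta_pos":[0,0,0],"dr":[0,0,0]}]'
python3 -c "
from h import *
s=get_state();print(s['eef_pos'],np.degrees(s['ee_rot']),s['force'],s['moment'])"
```

```text
t: 42.2
eef_pos: [0.6075, 0.0883, 0.0884]
ee_rot: [3.141, -0.001, -1.952]
force: [-3.7, -0.8, 3.5]
width: 0.0128
gripper_force: 25.0
[0.60753372 0.08832552 0.08836413] [ 1.79960070e+02 -4.23128934e-02 -1.11826328e+02] [-3.73476974 -0.7546024   3.47394457] [-0.48826228  1.41958896 -0.04840629]
```

```bash
python3 -m handwheel '[{"delta_pos":[-0.04,-0.01,0],"dr":[0,0,-8]},{"delta_pos":[0,0,0],"dr":[0,0,-8]},{"delta_pos":[0,0,0],"dr":[0,0,-8]},{"delta_pos":[0,0,0],"dr":[0,0,-8]},{"delta_pos":[0,0,0],"dr":[0,0,-8]},{"delta_pos":[0,0,0],"dr":[0,0,-8]},{"delta_pos":[0,0,0],"dr":[0,0,-8]},{"delta_pos":[0,0,0],"dr":[0,0,-8]},{"delta_pos":[0,0,0],"dr":[0,0,-8]},{"delta_pos":[0,0,0],"dr":[0,0,0]}]'
python3 -m handwheel '[{"delta_pos":[0,0,0],"dr":[0,0,-8]},{"delta_pos":[0,0,0],"dr":[0,0,-8]},{"delta_pos":[0,0,0],"dr":[0,0,-6.2]},{"delta_pos":[0,0,0],"dr":[0,0,0]},{"delta_pos":[0,0,0],"dr":[0,0,0]}]'
python3 -c "
from h import *
s=get_state();print(s['eef_pos'],np.degrees(s['ee_rot']),s['force'],s['moment'])"
```

```text
t: 43.2
eef_pos: [0.6072, 0.0888, 0.0884]
ee_rot: [3.141, 0.001, 3.079]
force: [-0.2, 2.0, 0.6]
width: 0.0131
gripper_force: 25.0
t: 43.7
eef_pos: [0.6072, 0.0889, 0.0884]
ee_rot: [3.141, 0.0, 2.697]
force: [-1.3, 3.8, 1.4]
width: 0.0128
gripper_force: 25.0
[0.60720821 0.08893665 0.08839111] [1.79937798e+02 2.12753151e-02 1.54511661e+02] [-1.33161707  3.75469005  1.42472148] [1.55203736 0.39689724 0.00372382]
```

Now at yaw 154.5, target 154. I'll release, rise and check the dial.

```bash
python3 -m handwheel '[{"delta_pos":[0,0,0],"dr":[0,0,-0.5]},{"delta_pos":[0,0,0],"dr":[0,0,0]},{"delta_pos":[0,0,0],"dr":[0,0,0]}]'
python3 -m handwheel '[{"delta_pos":[0,0,0],"dr":[0,0,0]},{"delta_pos":[0,0,0],"dr":[0,0,0]},{"delta_pos":[0,0,0],"dr":[0,0,0]},{"delta_pos":[0,0,0.4],"dr":[0,0,0]},{"delta_pos":[0,0,0.8],"dr":[0,0,0]},{"delta_pos":[0.2,0,1],"dr":[0,0,0]},{"delta_pos":[0.4,0,0.8],"dr":[0,0,0]},{"delta_pos":[0.4,0,0.2],"dr":[0,0,0]},{"delta_pos":[0,0,0],"dr":[0,0,0]},{"delta_pos":[0,0,0],"dr":[0,0,0]}]' -0.3
python3 - <<'E'
from h import *
s=get_state();print(s['eef_pos'],np.degrees(s['ee_rot']))
im=grab_frame('wrist')[:,:,::-1].copy();cv2.imwrite('pics/w10.png',im)
u,v=np.round(proj('wrist',(.6085,.091,.055))).astype(int);print(u,v)
x0,y0=max(u-70,0),max(v-55,0)
cv2.imwrite('pics/w10c.png',cv2.resize(im[y0:v+45,x0:u+70],None,fx=5,fy=5,interpolation=cv2.INTER_CUBIC));print(x0,y0)
print([(d['conf'],d['location'],at('wrist',d['location'],.069)) for d in mark_of('wrist','slide_grip')])
E
```

```text
t: 44.0
eef_pos: [0.6072, 0.0889, 0.0884]
ee_rot: [3.141, 0.0, 2.684]
force: [-0.4, 4.7, 0.6]
width: 0.0132
gripper_force: 25.0
t: 45.0
eef_pos: [0.6365, 0.0881, 0.1844]
ee_rot: [-3.142, -0.0, 2.681]
force: [-0.7, -0.5, -0.5]
width: 0.0568
gripper_force: 0.0
[0.63650753 0.08809246 0.18438123] [-1.79997781e+02 -1.98789057e-02  1.53582342e+02]
312 174
242 119
[]
```

View pics/w10c.png

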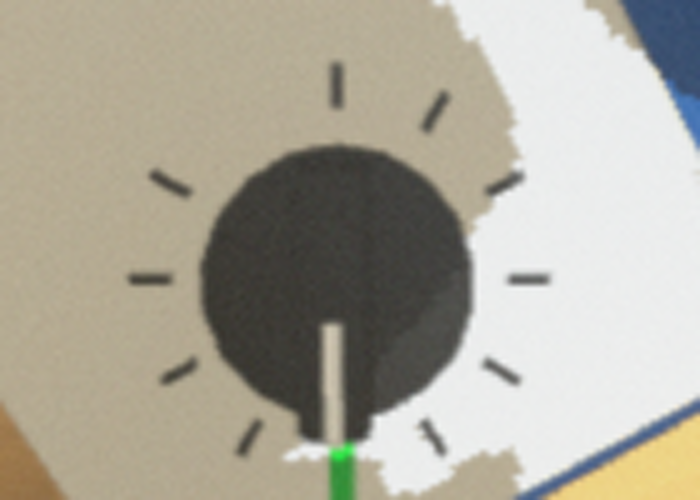

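The pointer is on the green tick, within about 1°. Now the slide: I'll grip its tab across y.

```bash
python3 -m handwheel '[{"delta_pos":[-0.5,-0.1,0],"dr":[0,0,5.9]},{"delta_pos":[-0.7,-0.09,0],"dr":[0,0,5]},{"delta_pos":[-0.7,0,0],"dr":[0,0,5]},{"delta_pos":[-0.7,0,0],"dr":[0,0,5]},{"delta_pos":[-0.7,0,0],"dr":[0,0,5]},{"delta_pos":[-0.5,0,0],"dr":[0,0,5]},{"delta_pos":[-0.2,0,0],"dr":[0,0,0]},{"delta_pos":[0,0,0],"dr":[0,0,0]},{"delta_pos":[0,0,0],"dr":[0,0,0]}]'
python3 - <<'E'
from h import *
s=get_state();print(s['eef_pos'],np.degrees(s['ee_rot']))
im=grab_frame('wrist')[:,:,::-1].copy();cv2.imwrite('pics/w11.png',im)
print([(d['conf'],d['location'],at('wrist',d['location'],.069)) for d in mark_of('wrist','slide_grip')])
h=cv2.cvtColor(im,cv2.COLOR_BGR2HSV).astype(int)
m=(h[...,0]>5)&(h[...,0]<15)&(h[...,1]>190)&(h[...,2]>120);m[250:]=0
n,l,st,ce=cv2.connectedComponentsWithStats(m.astype(np.uint8))
for i in np.argsort(-st[1:,4])[:4]+1: print(st[i],at('wrist',ce[i],.07).round(4))
E
```

```text
t: 46.0
eef_pos: [0.5173, 0.0828, 0.1843]
ee_rot: [-3.142, 0.0, -3.065]
force: [0.1, -1.2, -0.1]
width: 0.0569
gripper_force: 0.0
[0.51733729 0.08275825 0.18433459] [-1.79995873e+02  1.40046003e-02 -1.75592672e+02]
[(0.6, [324.3, 169.3], array([0.48439742, 0.08171503, 0.069     ]))]
[316 155  15   4  40] [0.4728 0.0789 0.07  ]
[317 161  13   4  39] [0.4786 0.0793 0.07  ]
[317 168  14   5  32] [0.4844 0.0806 0.07  ]
[613 214  14  23  31] [0.5155 0.3628 0.07  ]
```

```bash
python3 -m handwheel '[{"delta_pos":[-0.5,-0.06,0],"dr":[0,0,0]},{"delta_pos":[-0.54,0,-0.3],"dr":[0,0,0]},{"delta_pos":[0,0,-0.6],"dr":[0,0,0]},{"delta_pos":[0,0,-0.7],"dr":[0,0,0]},{"delta_pos":[0,0,-0.7],"dr":[0,0,0]},{"delta_pos":[0,0,-0.7],"dr":[0,0,0]},{"delta_pos":[0,0,-0.5],"dr":[0,0,0]},{"delta_pos":[0,0,0],"dr":[0,0,0]}]'
python3 -m handwheel '[{"delta_pos":[0,0,0],"dr":[0,0,0]},{"delta_pos":[0,0,0],"dr":[0,0,0]},{"delta_pos":[0,0,0],"dr":[0,0,0]},{"delta_pos":[0,0,0],"dr":[0,0,0]},{"delta_pos":[0,0,0],"dr":[0,0,0]},{"delta_pos":[0,0,0],"dr":[0,0,0]},{"delta_pos":[0,0,0],"dr":[0,0,0]}]' 1 30
```

```text
t: 46.9
eef_pos: [0.4849, 0.0801, 0.0772]
ee_rot: [-3.14, -0.004, -3.064]
force: [-0.7, -0.1, 0.1]
width: 0.057
gripper_force: 0.0
t: 47.6
eef_pos: [0.4858, 0.081, 0.0795]
ee_rot: [3.141, 0.0, -3.063]
force: [-0.5, 0.7, 2.3]
width: 0.0137
gripper_force: 30.0
```

```bash
python3 -m handwheel '[{"delta_pos":[0.2,0.016,0],"dr":[0,0,0]},{"delta_pos":[0.2,0.016,0],"dr":[0,0,0]},{"delta_pos":[0.2,0.016,0],"dr":[0,0,0]},{"delta_pos":[0.2,0.016,0],"dr":[0,0,0]},{"delta_pos":[0.2,0.016,0],"dr":[0,0,0]},{"delta_pos":[0.05,0.004,0],"dr":[0,0,0]},{"delta_pos":[0,0,0],"dr":[0,0,0]},{"delta_pos":[0,0,0],"dr":[0,0,0]}]'
python3 -m handwheel '[{"delta_pos":[0.05,0.004,0],"dr":[0,0,0]},{"delta_pos":[0.05,0.004,0],"dr":[0,0,0]},{"delta_pos":[0,0,0],"dr":[0,0,0]},{"delta_pos":[0,0,0],"dr":[0,0,0]}]'
```

```text
t: 48.4
eef_pos: [0.516, 0.0829, 0.0795]
ee_rot: [-3.141, -0.003, -3.064]
force: [-10.3, 3.0, 14.0]
width: 0.0137
gripper_force: 30.0
t: 48.8
eef_pos: [0.5162, 0.0828, 0.0794]
ee_rot: [-3.141, -0.008, -3.064]
force: [-23.1, 7.9, 25.1]
width: 0.0135
gripper_force: 29.9
```

The slide is at its hard end: force jumped to 23 N and movement stopped at 30.4 mm. I'll release, rise away and check.

```bash
python3 -m handwheel '[{"delta_pos":[-0.05,0,0],"dr":[0,0,0]},{"delta_pos":[0,0,0],"dr":[0,0,0]},{"delta_pos":[0,0,0],"dr":[0,0,0]},{"delta_pos":[0,0,0],"dr":[0,0,0]},{"delta_pos":[0,0,0.4],"dr":[0,0,0]},{"delta_pos":[0,0,0.8],"dr":[0,0,0]},{"delta_pos":[0,-0.3,1],"dr":[0,0,0]},{"delta_pos":[0,-0.8,1],"dr":[0,0,0]},{"delta_pos":[0,-0.8,1],"dr":[0,0,0]},{"delta_pos":[0,-0.8,1],"dr":[0,0,0]}]' -0.2
python3 -m handwheel '[{"delta_pos":[0,-0.8,0.5],"dr":[0,0,0]},{"delta_pos":[0.5,0,0],"dr":[0,0,0]},{"delta_pos":[0.5,0,0],"dr":[0,0,0]},{"delta_pos":[0,0,0],"dr":[0,0,0]},{"delta_pos":[0,0,0],"dr":[0,0,0]}]'
python3 - <<'E'
from h import *
save('wrist','w12.png')
for n,z in [('slide_grip',.069),('lid_arrow',.1795),('lock_mark',.148),('lid_seat',.175)]: print(n,[(d['conf'],at('wrist',d['location'],z).round(4)) for d in mark_of('wrist',n)[:2]])
grab_frame('top')
for n in ['pebble_'+c for c in 'grey black red white green'.split()]:print(n,[(round(d['conf'],2),np.round(d['location'])) for d in find_in('top',n)[:3]])
E
```

```text
t: 49.8
eef_pos: [0.5186, 0.0017, 0.2376]
ee_rot: [3.141, 0.001, -3.063]
force: [1.0, -1.0, -0.2]
width: 0.0528
gripper_force: 0.0
t: 50.3
eef_pos: [0.5485, -0.0214, 0.25]
ee_rot: [-3.141, -0.001, -3.063]
force: [-0.7, -0.2, 0.1]
width: 0.0522
gripper_force: 0.0
slide_grip [(0.93, array([0.4854, 0.0815, 0.069 ]))]
lid_arrow [(0.66, array([ 0.571 , -0.2517,  0.1795]))]
lock_mark []
lid_seat []
pebble_grey []
pebble_black []
pebble_red [(0.62, array([427., 165.]))]
pebble_white []
pebble_green [(0.32, array([178., 170.]))]
```

View pics/w12.png

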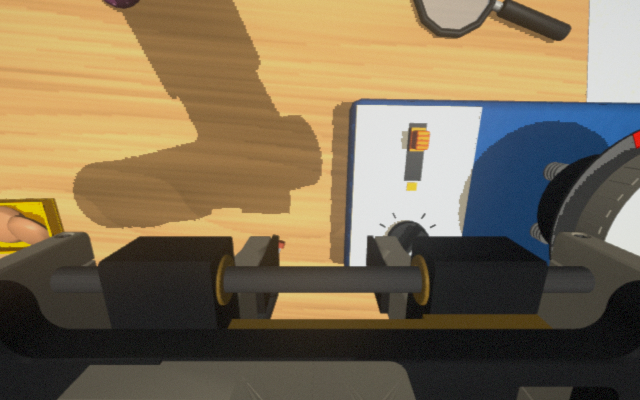

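The slide has snapped back to rest at (419,139), and the lid is on at the right. The only pebble detection, "red" at (427,165) in the top view, is the shell dish. Handing in.

```bash
python3 -c "
from station import *
print(job_done())"
```

```text
the job is handed in; nothing more can be done
None
```

I handed the job in at about 50 s of robot time: the two pebbles found (grey and red) are in the bowl, the lid is screwed to its stop at the red lock mark, the dial is on the green tick (within about 1°), and the start slide went to its end and snapped back; the verdict was not shown.

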